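# Pack the spice-pot gift box and wedge its sliding lid

## Task

Pack the wooden gift box: take every cork plug left in its wells and put it in the low basket, and stand every spice pot upright in a well of its own, right down on the well's floor. Then slide the dovetailed lid, narrow end first, along its tapered way until it wedges tight, and leave it there; do not push the other shop goods about.

Things in the scene. Friction and masses are not known exactly. Their poses are not given: they have to be found in the camera images.
- giftbox: Fixed wooden gift box, 160 wide (x) x 200 long (y) x 82 mm high; origin: centre of underside, z up. Four 40 mm square wells in a row along y (x = 0), floors 8 mm, rims (a deck) 38 mm above the table. Plain walls rise to 68 mm on all sides, 100 mm apart in x above the deck: close the gripper along x in there. Two dark dovetail rails on the side walls form the lid's way.
- way_mouth (a point): Open, wide end of the lid's way: middle of the box's -y end, 68 mm above the table (ledge level, where the lid's underside slides). The rails stand 68 to 82 mm high, undercut 15 degrees. Half width at ledge level 70.6 mm here, narrowing by 0.07 mm per mm towards box +y (63.65 mm at the box's middle, 100 mm on). No end stop. The lid goes in here, moving along box +y.
- lid: Loose pale wooden lid, 225 to 405 g, 190 long (y), 14 thick, edges bevelled 15 degrees, half width 57 mm at its +y (leading) end, 70.3 at -y. Origin: centre of underside, z up. Starts flat, handle up. It meets both rails, and a push of some 15 N wedges it by friction, when its origin is over the box's. If it catches on one rail before, ease off and push again.
- lid_handle (a point): Grip point of the lid's dark bar handle, 30 mm above the lid's underside over its origin. Bar 60 mm along lid x, 18 mm thick along lid y, from 14 to 44 mm above the underside. The lid fits into the way from above if its origin is 90 mm or more short of the box's; let go while 80 mm or more short it may tip off the box's end.
- basket: Low square open basket for returned plugs, fixed, 150 x 150 x 45 mm outside, walls 6 mm (to 10 with the weave). Origin: centre of its underside; inner floor 6 mm up.
- well1 (a point): Centre of the floor of gift-box well 1 (y = -69 mm in the box), 30 mm below the well's rim; axes as the box's.
- well2 (a point): Centre of the floor of gift-box well 2 (y = -23 mm in the box), 30 mm below the well's rim; axes as the box's.
- well3 (a point): Centre of the floor of gift-box well 3 (y = +23 mm in the box), 30 mm below the well's rim; axes as the box's.
- well4 (a point): Centre of the floor of gift-box well 4 (y = +69 mm in the box), 30 mm below the well's rim; axes as the box's.
- pot1: Turned wooden spice pot, red, may be absent: body 35 mm across up to 30 mm, plain wooden cap 28 mm across from 30 to 56 mm (its top). 70 to 140 g. Origin: centre of its foot, z up. Stands upright on the table at the start. In a well it rises 26 mm above the rim, 4 mm below the lid; on top of anything else in the well it blocks the lid.
- pot2: Turned wooden spice pot, yellow, may be absent: body 35 mm across up to 30 mm, plain wooden cap 28 mm across from 30 to 56 mm (its top). 70 to 140 g. Origin: centre of its foot, z up. Stands upright on the table at the start. In a well it rises 26 mm above the rim, 4 mm below the lid; on top of anything else in the well it blocks the lid.
- pot3: Turned wooden spice pot, green, may be absent: body 35 mm across up to 30 mm, plain wooden cap 28 mm across from 30 to 56 mm (its top). 70 to 140 g. Origin: centre of its foot, z up. Stands upright on the table at the start. In a well it rises 26 mm above the rim, 4 mm below the lid; on top of anything else in the well it blocks the lid.
- pot4: Turned wooden spice pot, blue, may be absent: body 35 mm across up to 30 mm, plain wooden cap 28 mm across from 30 to 56 mm (its top). 70 to 140 g. Origin: centre of its foot, z up. Stands upright on the table at the start. In a well it rises 26 mm above the rim, 4 mm below the lid; on top of anything else in the well it blocks the lid.
- cork1: Cork packing plug, 28 mm across, 46 mm tall, 15 g, may be absent; if present it starts standing in well 1, its top 16 mm above the rim. Origin: centre of its foot.
- cork2: Cork packing plug, 28 mm across, 46 mm tall, 15 g, may be absent; if present it starts standing in well 2, its top 16 mm above the rim. Origin: centre of its foot.
- cork3: Cork packing plug, 28 mm across, 46 mm tall, 15 g, may be absent; if present it starts standing in well 3, its top 16 mm above the rim. Origin: centre of its foot.
- cork4: Cork packing plug, 28 mm across, 46 mm tall, 15 g, may be absent; if present it starts standing in well 4, its top 16 mm above the rim. Origin: centre of its foot.
- tomato: Red ceramic tomato, 74 mm across, 45 high; shop stock, to be left alone. Origin: centre of its foot.
- mug: White mug, 72 mm across, 85 high; shop stock, to be left alone. Origin: centre of its foot.
- oil: Amber oil bottle, 60 mm across, 190 high; shop stock, to be left alone. Origin: centre of its foot.
- honey: Honey jar, 68 mm across, 80 high; shop stock, to be left alone. Origin: centre of its foot.
- spoon: Wooden spoon, 240 mm long, lying; shop stock, to be left alone. Origin: mid-length.
- pear: Green wooden pear, 64 mm across, 85 high; shop stock, to be left alone. Origin: centre of its foot.
- eggcup: Wooden egg cup, 52 mm across, 60 high; shop stock, to be left alone. Origin: centre of its foot.

How it is judged:
On the way, in this order (a step that is already met when the one before it is completed fails the run):
1. all plugs are in the basket and all pots stand on the floors of wells (((horizontal distance between pot1 and well1 below 0.008 m and z of pot1 in the frame of giftbox below 0.012 m and angle between pot1's own z axis and vertical below 0.12 rad) or (horizontal distance between pot1 and well2 below 0.008 m and z of pot1 in the frame of giftbox below 0.012 m and angle between pot1's own z axis and vertical below 0.12 rad) or (horizontal distance between pot1 and well3 below 0.008 m and z of pot1 in the frame of giftbox below 0.012 m and angle between pot1's own z axis and vertical below 0.12 rad) or (horizontal distance between pot1 and well4 below 0.008 m and z of pot1 in the frame of giftbox below 0.012 m and angle between pot1's own z axis and vertical below 0.12 rad)) and ((horizontal distance between pot2 and well1 below 0.008 m and z of pot2 in the frame of giftbox below 0.012 m and angle between pot2's own z axis and vertical below 0.12 rad) or (horizontal distance between pot2 and well2 below 0.008 m and z of pot2 in the frame of giftbox below 0.012 m and angle between pot2's own z axis and vertical below 0.12 rad) or (horizontal distance between pot2 and well3 below 0.008 m and z of pot2 in the frame of giftbox below 0.012 m and angle between pot2's own z axis and vertical below 0.12 rad) or (horizontal distance between pot2 and well4 below 0.008 m and z of pot2 in the frame of giftbox below 0.012 m and angle between pot2's own z axis and vertical below 0.12 rad)) and ((horizontal distance between pot3 and well1 below 0.008 m and z of pot3 in the frame of giftbox below 0.012 m and angle between pot3's own z axis and vertical below 0.12 rad) or (horizontal distance between pot3 and well2 below 0.008 m and z of pot3 in the frame of giftbox below 0.012 m and angle between pot3's own z axis and vertical below 0.12 rad) or (horizontal distance between pot3 and well3 below 0.008 m and z of pot3 in the frame of giftbox below 0.012 m and angle between pot3's own z axis and vertical below 0.12 rad) or (horizontal distance between pot3 and well4 below 0.008 m and z of pot3 in the frame of giftbox below 0.012 m and angle between pot3's own z axis and vertical below 0.12 rad)) and ((horizontal distance between pot4 and well1 below 0.008 m and z of pot4 in the frame of giftbox below 0.012 m and angle between pot4's own z axis and vertical below 0.12 rad) or (horizontal distance between pot4 and well2 below 0.008 m and z of pot4 in the frame of giftbox below 0.012 m and angle between pot4's own z axis and vertical below 0.12 rad) or (horizontal distance between pot4 and well3 below 0.008 m and z of pot4 in the frame of giftbox below 0.012 m and angle between pot4's own z axis and vertical below 0.12 rad) or (horizontal distance between pot4 and well4 below 0.008 m and z of pot4 in the frame of giftbox below 0.012 m and angle between pot4's own z axis and vertical below 0.12 rad)) and x of cork1 in the frame of basket between -0.072 and 0.072 m and y of cork1 in the frame of basket between -0.072 and 0.072 m and z of each of cork1, cork2, cork3, cork4 in the frame of basket below 0.06 m and x of cork2 in the frame of basket between -0.072 and 0.072 m and y of cork2 in the frame of basket between -0.072 and 0.072 m and x of cork3 in the frame of basket between -0.072 and 0.072 m and y of cork3 in the frame of basket between -0.072 and 0.072 m and x of cork4 in the frame of basket between -0.072 and 0.072 m and y of cork4 in the frame of basket between -0.072 and 0.072 m), for 0.2 s.
2. the lid is wedged in its way (y of lid in the frame of giftbox between -0.0025 and 0.006 m and x of lid in the frame of giftbox between -0.004 and 0.004 m and z of lid in the frame of giftbox between 0.064 and 0.072 m and contact force between lid and giftbox above 8 N and angle between the y axis of lid and the y axis of giftbox, either way round below 0.04 rad and angle between lid's own z axis and vertical below 0.04 rad), for 0.2 s.
At the end, for the whole second after the job is handed in: Every plug lies in the basket; every pot stands upright (7 degrees) on a well floor (4 mm; 8 mm of its centre); the lid is flat, at rest, within 4 mm of the centre line, its origin from 2.5 mm short of to 6 mm past the box's, squeezed by the rails (over 8 N; its weight is 2 to 4 N) (all of step 1 and all of step 2 and linear speed of lid below 0.01 m/s); the robot touches nothing.
It fails at once if a piece of the other shop goods is shifted by more than 50 mm (distance of any of tomato, mug, oil, honey, spoon, pear, eggcup from where it was at the start of the episode above 0.05 m).
Of pot1, pot2, pot3, pot4 only 3 to 4 are there at a start; the rules pass over those that are not, and their reading is None.
Of cork1, cork2, cork3, cork4 only 2 to 4 are there at a start; the rules pass over those that are not, and their reading is None.
At some moment in a run one of pot1, pot2, pot3, pot4 may be knocked a few centimetres aside while the robot is not near it.
It also fails if it takes over 200 s, if anything falls off the work surface, if the arm or the gripper's body presses on something with over 40 N, if the wrist force passes 120 N, or if a joint passes its speed limit or range.

## Robot

A 6-joint arm with a two-finger parallel gripper is mounted at the origin on the work surface. World frame = base frame: x ahead of the robot, y to its left, z up, the work surface at z = 0. Lengths are in m, angles in rad, forces in N, time in s.
With the tool pointing down it reaches from about 0.4 to 0.825 m from the base axis. Payload 7 kg.
Tool frame: the origin (TCP) lies on the front face of the gripper's body, between the roots of the fingers; the fingertips stand 66 mm ahead of it and the grasp point (between the pads) lies 47 mm ahead of it; z points along the fingers, y is the line along which they close (so a half turn about z gives the same grasp; the last joint's range is limited). The gripper opens to 88 mm and grips with 3 to 60 N. Pads are 19 mm wide; open, the fingers measure 130 mm over their backs; the gripper's body (78 mm by 193 mm) begins 47 mm behind the grasp point.
Start: joints at [-0.829, 0.359, 0.012, 0, -1.224, -0.288], TCP at [0.296, -0.607, 0.292] pointing down, gripper open.
Joint ranges: [-3.07, 3.07], [-1.43, 2.12], [-1.02, 1.25], [-3.03, 1.67], [-3.05, -0], [-3.03, 3.03]. Speed limits (rad/s): [2.39, 2.39, 3.01, 3.14, 3.14, 3.14].

## Interface

Orientations are given as [roll, pitch, yaw] about the fixed x, y, z axes, in that order (R = Rz(yaw) Ry(pitch) Rx(roll)).
In Python, from station import arm gives the robot as it stands. The module is installed in compiled form; this text tells all that it offers.
- The arm moves only by the tool move_arm, never from a script. Its argument "increments" is a list of rows, each an object of numbers: "jaw": the gripper command: -1 is shut, 1 is fully open, values between are in proportion; "dx", "dy", "dz": the shift along the tool's x, y, z in m; "twist": the turn about the tool's z in rad. A call has 1 to 12 rows; each row shifts and turns the commanded pose from where the row before left it, along the tool's axes as they then stand; what a row does not reach is not made up. A row lasts 1/12 s, in which the tool goes at most 41.7 mm and 7.16 degrees, less where a joint would pass 70% of its speed; a pose out of reach is approached as far as the arm can. A call is refused whole if a number of a shift passes 0.0417 or a number of a turn 0.125, either way. A call with a gripper value outside its range is refused whole. The fingers move at their own pace and stop on an object; "force" is the grip in N (left out, the last holds). Time passes only in rows, so rows that do not move let the fingers close. It gives the time, the measured TCP pose, the force, the opening and the grip force at its end, in the units of the state.
- arm.get_state(): the state, without advancing time (a new reading comes with each control period).
- arm.grab_frame(name): name is "scene" or "top" or "wrist"; returns the picture (400x640x3 uint8, blue, green, red); there is no depth.
- arm.camera_info(name): a dict with "K" (3x3 intrinsics, pixels), "k1" (the pictures are not rectified: a ray, as slopes to the right and down, at radius r is drawn at 1 + k1 r^2 times it, then the intrinsics apply), "extrinsics" (4x4, takes a point from camera to world coordinates). Camera axes: x right, y down, z forward; pixel columns grow to the right and rows downward; lengths in m; the calibration is good to about 2 mm. A picture is of the moment at which its call begins: read the wrist's pose just before it. camera_info takes no time and is no camera call; for the wrist camera it gives the pose at the moment of the call.
- arm.job_done(): hands the job in; it is judged then, once.
Trained networks look in the newest picture that a camera, given by its name, has taken for a name from the list of things; names that differ only in an ending like _2 or _b are one class to them, and where a whole thing is asked for, a point or a joint stands for the part that bears it (a point fixed in the world has none). Each returns a list of dicts, best first, with "score" (0 to 1); they miss things now and then, are a little off and sometimes report something else, mostly with a low value. They report only what shows in the picture. A call takes as long as a camera call.
- arm.find_in(camera, name): "position" ([x, y, z] in m, in world coordinates, good to about 4 mm: the middle of the surface that is visible of it).
- arm.silhouettes(camera, name): "pixels" (400x640 bool, what is visible of it).
- arm.pinpoint(camera, name): "position" ([x, y, z] in m, in world coordinates, good to about 4 mm: a listed point, or the origin of a listed thing).
The state is a dict: "t": time; "q": joint angles; "qd": joint speeds; "joint_efforts": joint torques, N m; "eef_pos": TCP position; "ee_rot": TCP orientation; "force": force on the tool from outside, world axes, zero at the start; "moment": the same for the moment, N m; "width": finger opening in m; "gripper_force": force on a finger pad.
Only numpy, scipy, OpenCV 4.12 (cv2) and the standard library are available. Lean on these libraries where they do the work, as an engineer would, in place of code of your own. Each camera call takes 0.05 s, during which the arm holds its last target. There are 200 camera calls.

## Working session

There is one attempt and no reset: what is moved stays moved. The work goes in short steps, Python scripts to look and compute and a tool call to move; the robot and the scene stay as the last step left them, time stands still between calls to the robot, and variables do not carry over. Pictures are saved under pics/ and viewed, at most 14 in all, crops included, and the job is handed in when it is done.

Besides the shell and the picture viewer there is one more tool, called as name(argument=value, ...) on one line, values as JSON. move_arm: Moves the arm, as the interface text tells. Its arguments: {"type":"object","properties":{"increments":{"type":"array"},"force":{"type":"number"}},"required":["increments"]}

```bash
mkdir -p pics; ls
python3 - <<'E'
from station import arm
import cv2,numpy as np
s=arm.get_state();print({k:np.round(v,3).tolist() for k,v in s.items()})
for c in("scene","top"):
    f=arm.grab_frame(c);cv2.imwrite(f"pics/{c}0.png",f)
    i=arm.camera_info(c);print(c,np.round(i["K"],1).tolist(),i["k1"],np.round(i["extrinsics"],3).tolist())
for n in["giftbox","way_mouth","well1","well4","lid","lid_handle","basket","pot1","pot2","pot3","pot4","cork1","cork2","cork3","cork4","tomato","mug","oil","honey","spoon","pear","eggcup"]:
    print(n,[(np.round(d["position"],3).tolist(),round(d["score"],2)) for d in arm.pinpoint("top",n)[:5]])
E
```

```text
pics
{'t': 0.0, 'q': [-0.829, 0.359, 0.011, -0.0, -1.224, -0.288], 'qd': [-0.001, 0.0, 0.001, -0.0, -0.0, -0.002], 'joint_efforts': [-0.001, -58.272, 29.307, 6.997, 0.007, -0.0], 'eef_pos': [0.296, -0.606, 0.291], 'ee_rot': [3.14, -0.0, -2.688], 'force': [-0.624, 0.738, -0.22], 'moment': [0.022, -0.002, -0.021], 'gripper_force': 0.0, 'width': 0.088}
scene [[391.2, 0.0, 310.9], [0.0, 391.2, 203.2], [0.0, 0.0, 1.0]] 0.003630888389289798 [[-0.251, 0.655, -0.713, 1.388], [0.968, 0.161, -0.194, 0.211], [-0.012, -0.738, -0.674, 0.84], [0.0, 0.0, 0.0, 1.0]]
top [[373.7, 0.0, 319.6], [0.0, 373.7, 194.8], [0.0, 0.0, 1.0]] -0.08228807098531381 [[-0.003, -0.99, 0.141, 0.392], [-1.0, 0.005, 0.013, -0.005], [-0.014, -0.141, -0.99, 1.442], [0.0, 0.0, 0.0, 1.0]]
giftbox [([0.557, 0.012, 0.001], 0.94)]
way_mouth [([0.563, -0.087, 0.065], 0.69), ([0.367, 0.137, 0.003], 0.22)]
well1 [([0.55, 0.082, 0.006], 0.95), ([0.555, 0.033, 0.003], 0.73), ([0.561, -0.055, 0.006], 0.67)]
well4 [([0.55, 0.082, 0.006], 0.95), ([0.555, 0.033, 0.003], 0.73), ([0.561, -0.055, 0.006], 0.67)]
lid [([0.459, 0.227, -0.0], 
[... 761 characters left out ...]
.007], 0.36)]
cork2 [([0.554, 0.08, 0.006], 0.49), ([0.562, -0.053, 0.01], 0.46), ([0.555, 0.034, 0.007], 0.36)]
cork3 [([0.554, 0.08, 0.006], 0.49), ([0.562, -0.053, 0.01], 0.46), ([0.555, 0.034, 0.007], 0.36)]
cork4 [([0.554, 0.08, 0.006], 0.49), ([0.562, -0.053, 0.01], 0.46), ([0.555, 0.034, 0.007], 0.36)]
tomato [([0.735, 0.111, -0.001], 0.57)]
mug [([0.33, -0.465, 0.001], 0.89), ([0.556, 0.08, 0.004], 0.28)]
oil [([0.605, -0.5, -0.0], 0.83)]
honey [([0.535, 0.505, -0.002], 0.74)]
spoon [([0.56, -0.051, 0.008], 0.74), ([0.813, -0.05, -0.002], 0.71)]
pear [([0.37, 0.135, 0.005], 0.51)]
eggcup [([0.376, -0.083, -0.002], 0.44), ([0.556, 0.009, 0.002], 0.41), ([0.456, -0.302, -0.002], 0.39)]
```

View pics/top0.png

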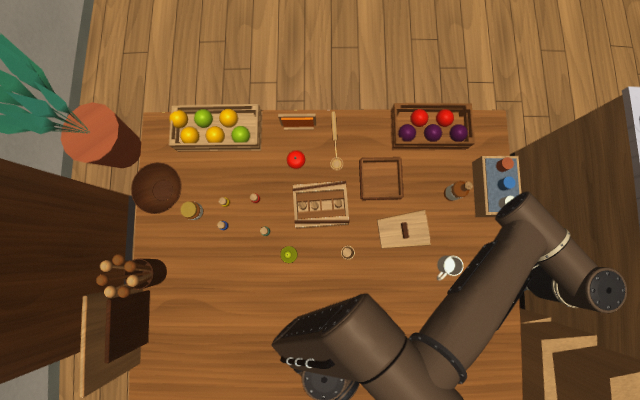

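View pics/scene0.png

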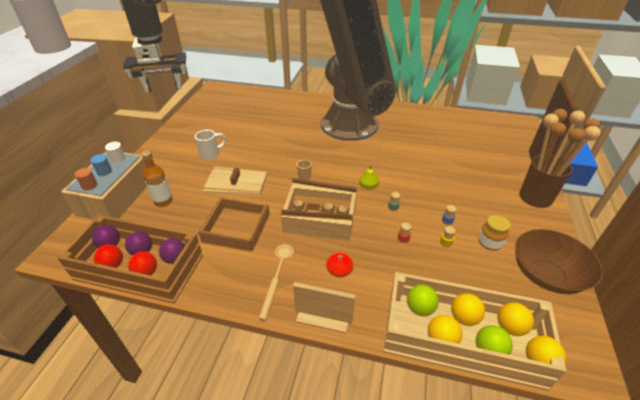

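The top view shows four pots (red 254,198; yellow 223,202; blue 222,225; green 264,231). There are corks in wells 1, 3 and 4 of the box (321,204), the basket is at (381,178) and the lid at (404,229). The scene view agrees. I'll turn the tool to align with the box and look from above it.

move_arm(increments=[{"twist":-0.12,"jaw":1},{"twist":-0.12},{"twist":-0.12},{"twist":-0.12},{"twist":-0.12},{"twist":-0.12},{"twist":-0.12},{"twist":-0.12},{"twist":-0.12},{"twist":-0.12}])

```text
$.increments[0]: bad value
```

move_arm(increments=[{"dx":-0.036,"dy":-0.018,"dz":-0.005},{"dx":-0.036,"dy":-0.018,"dz":-0.005},{"dx":-0.036,"dy":-0.018,"dz":-0.005},{"dx":-0.036,"dy":-0.018,"dz":-0.005},{"dx":-0.036,"dy":-0.018,"dz":-0.005},{"dx":-0.036,"dy":-0.018,"dz":-0.005},{"dx":-0.036,"dy":-0.018,"dz":-0.005},{"dx":-0.036,"dy":-0.018,"dz":-0.005},{"dx":-0.036,"dy":-0.018,"dz":-0.005},{"dx":-0.036,"dy":-0.018,"dz":-0.005},{"dx":-0.036,"dy":-0.018,"dz":-0.005},{"dx":-0.036,"dy":-0.018,"dz":-0.005}])

```text
$.increments[0]: bad value
```

move_arm(increments=[{"dx":-0.036,"dy":-0.018},{"dx":-0.036,"dy":-0.018},{"dx":-0.036,"dy":-0.018},{"dx":-0.036,"dy":-0.018},{"dx":0},{"dx":0}])

```text
$.increments[0]: bad value
```

Run:
```python
from station import arm
import cv2,numpy as np
s=arm.get_state();print({k:np.round(v,3).tolist() for k,v in s.items()})
c="wrist";i=arm.camera_info(c);f=arm.grab_frame(c);cv2.imwrite(f"pics/{c}0.png",f)
print(c,np.round(i["K"],1).tolist(),i["k1"],np.round(i["extrinsics"],3).tolist())
for n in["giftbox","way_mouth","well1","cork1"]:
    print(n,[(np.round(d["position"],3).tolist(),round(d["score"],2)) for d in arm.pinpoint("wrist",n)[:5]])
```

```text
{'t': 1.2, 'q': [-0.829, 0.359, 0.012, 0.0, -1.224, -0.288], 'qd': [0.0, 0.001, 0.001, 0.002, -0.001, -0.001], 'joint_efforts': [-0.003, -58.24, 29.329, 7.003, 0.012, 0.0], 'eef_pos': [0.296, -0.607, 0.292], 'ee_rot': [-3.142, -0.0, -2.688], 'force': [-0.096, 0.045, -0.201], 'moment': [0.065, -0.028, -0.052], 'gripper_force': 0.0, 'width': 0.088}
wrist [[354.4, 0.0, 320.8], [0.0, 354.4, 197.4], [0.0, 0.0, 1.0]] -0.02481202262129784 [[-0.439, 0.869, 0.228, 0.233], [0.899, 0.425, 0.111, -0.637], [-0.001, 0.253, -0.967, 0.387], [0.0, 0.0, 0.0, 1.0]]
giftbox []
way_mouth []
well1 []
cork1 []
```

move_arm(increments=[{"jaw":1,"dx":0,"dy":0,"dz":0,"twist":-0.12},{"jaw":1,"dx":0,"dy":0,"dz":0,"twist":-0.12},{"jaw":1,"dx":0,"dy":0,"dz":0,"twist":-0.12},{"jaw":1,"dx":0,"dy":0,"dz":0,"twist":-0.12},{"jaw":1,"dx":0,"dy":0,"dz":0,"twist":-0.12},{"jaw":1,"dx":0,"dy":0,"dz":0,"twist":-0.12},{"jaw":1,"dx":0,"dy":0,"dz":0,"twist":-0.12},{"jaw":1,"dx":0,"dy":0,"dz":0,"twist":-0.12},{"jaw":1,"dx":0,"dy":0,"dz":0,"twist":-0.12},{"jaw":1,"dx":0,"dy":0,"dz":0,"twist":-0.12}])

```text
t: 2.28
eef_pos: [0.2959, -0.6067, 0.2921]
ee_rot: [3.142, 0.0, -1.482]
force: [-0.3, -0.2, -0.4]
width: 0.0874
gripper_force: 0.0
```

move_arm(increments=[{"jaw":1,"dx":-0.036,"dy":-0.018,"dz":-0.005,"twist":0},{"jaw":1,"dx":-0.036,"dy":-0.018,"dz":-0.005,"twist":0},{"jaw":1,"dx":-0.036,"dy":-0.018,"dz":-0.005,"twist":0},{"jaw":1,"dx":-0.036,"dy":-0.018,"dz":-0.005,"twist":0},{"jaw":1,"dx":-0.036,"dy":-0.018,"dz":-0.005,"twist":0},{"jaw":1,"dx":-0.036,"dy":-0.018,"dz":-0.005,"twist":0},{"jaw":1,"dx":-0.036,"dy":-0.018,"dz":-0.005,"twist":0},{"jaw":1,"dx":-0.036,"dy":-0.018,"dz":-0.005,"twist":0},{"jaw":1,"dx":-0.036,"dy":-0.018,"dz":-0.005,"twist":0},{"jaw":1,"dx":-0.036,"dy":-0.018,"dz":-0.005,"twist":0},{"jaw":1,"dx":-0.036,"dy":-0.018,"dz":-0.005,"twist":0},{"jaw":1,"dx":-0.036,"dy":-0.018,"dz":-0.005,"twist":0}])

```text
t: 3.28
eef_pos: [0.4755, -0.1563, 0.3529]
ee_rot: [-3.14, -0.0, -1.488]
force: [1.1, -0.2, 0.3]
width: 0.0874
gripper_force: 0.0
```

move_arm(increments=[{"jaw":1,"dx":-0.036,"dy":-0.018,"dz":0,"twist":0},{"jaw":1,"dx":-0.036,"dy":-0.018,"dz":0,"twist":0},{"jaw":1,"dx":-0.036,"dy":-0.018,"dz":0,"twist":0},{"jaw":1,"dx":-0.036,"dy":-0.018,"dz":0,"twist":0},{"jaw":1,"dx":0,"dy":0,"dz":0,"twist":0},{"jaw":1,"dx":0,"dy":0,"dz":0,"twist":0}])

```text
t: 3.78
eef_pos: [0.5356, -0.0068, 0.3518]
ee_rot: [3.141, -0.0, -1.484]
force: [-0.3, -0.5, -0.1]
width: 0.0874
gripper_force: 0.0
```

```bash
cat > h.py <<'E'
from station import arm
import cv2,numpy as np
def state():
    s=arm.get_state();print("t",round(s["t"],2),"pos",np.round(s["eef_pos"],4).tolist(),"rot",np.round(s["ee_rot"],4).tolist(),"F",np.round(s["force"],1).tolist(),"w",round(s["width"],4),"g",round(s["gripper_force"],1));return s
def snap(c,name=None):
    i=arm.camera_info(c);f=arm.grab_frame(c)
    if name:cv2.imwrite(f"pics/{name}.png",f)
    return i,f
def pp(c,n,k=5):
    r=arm.pinpoint(c,n);print(n,[(np.round(d["position"],3).tolist(),round(d["score"],2)) for d in r[:k]]);return r
def ray(i,uv,z):  # pixel -> world point at height z
    K=np.array(i["K"]);a=(np.array(uv,float)-K[:2,2])/[K[0,0],K[1,1]];b=a.copy()
    for _ in range(20): b=a/(1+i["k1"]*(b@b))
    E=np.array(i["extrinsics"]);d=E[:3,:3]@[*b,1];o=E[:3,3];return o+d*(z-o[2])/d[2]
def goto(x,y,z,yaw,s=None):  # total tool-axis shift to TCP target (translation first, in the present axes)
    s=s or arm.get_state();p=s["eef_pos"];w=s["ee_rot"][2];dx,dy=x-p[0],y-p[1];c,n=np.cos(w),np.sin(w)
    print("goto dx %.4f dy %.4f dz %.4f twist %.4f"%(c*dx+n*dy,n*dx-c*dy,p[2]-z,-((yaw-w+np.pi)%(2*np.pi)-np.pi)))
E
python3 - <<'E'
from h import *
state();i,f=snap("wrist","w1");print(np.round(i["extrinsics"],3).tolist())
for n in["giftbox","way_mouth","well1","cork1"]:pp("wrist",n)
E
```

```text
t 3.78 pos [0.5356, -0.0068, 0.3518] rot [3.141, -0.0001, -1.4845] F [-0.3, -0.5, -0.1] w 0.0874 g 0.0
[[-0.996, -0.084, -0.022, 0.54], [-0.087, 0.964, 0.251, -0.075], [-0.0, 0.252, -0.968, 0.446], [0.0, 0.0, 0.0, 1.0]]
giftbox [([0.554, 0.015, -0.004], 0.8)]
way_mouth [([0.561, -0.085, 0.069], 0.57)]
well1 [([0.554, 0.081, 0.005], 0.94), ([0.556, 0.035, 0.01], 0.72), ([0.56, -0.059, 0.006], 0.64), ([0.56, -0.011, 0.009], 0.6)]
cork1 [([0.554, 0.034, 0.008], 0.97), ([0.558, -0.058, 0.005], 0.85), ([0.553, 0.08, 0.009], 0.67)]
```

View pics/w1.png

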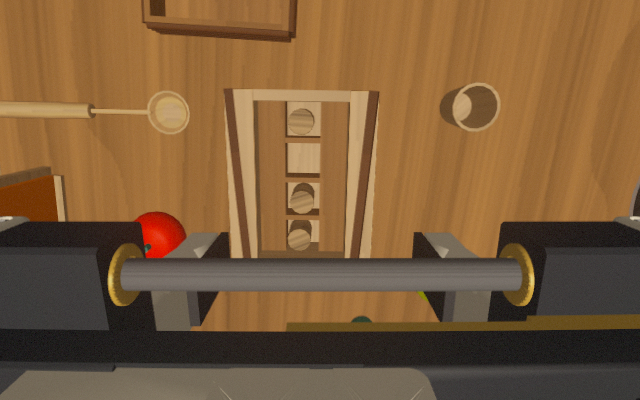

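The wrist picture shows corks in wells 1 (301,121), 3 (302,200) and 4 (299,240), and well 2 (303,158) empty. I'll enlarge it for the box's pose.

Run:
```python
import cv2
f=cv2.imread("pics/w1.png")[82:262,220:390];cv2.imwrite("pics/w1c.png",cv2.resize(f,None,fx=3.3,fy=3.3,interpolation=cv2.INTER_CUBIC))
```

```text
(no output)
```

View pics/w1c.png

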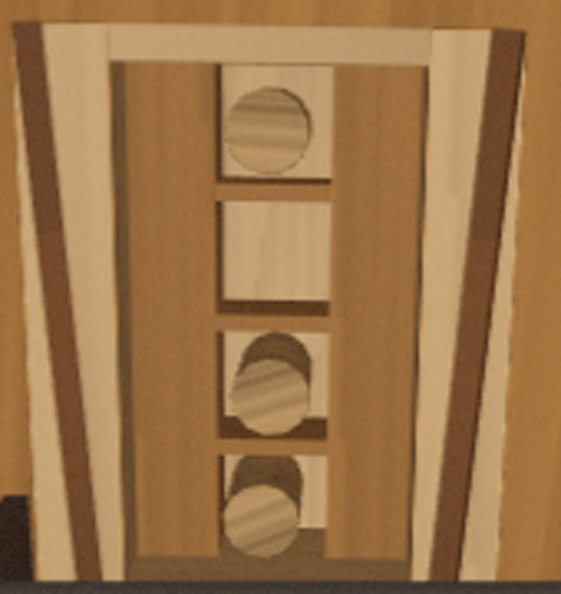

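```bash
cat > box0.py <<'E'
from h import *
i={"K":[[354.4,0,320.8],[0,354.4,197.4],[0,0,1]],"k1":-0.0248,"extrinsics":None}
E
python3 - <<'E'
from h import *
i=arm.camera_info("wrist")
P=lambda c,z:ray(i,(220+c[0]/3.3,82+c[1]/3.3),z)[:2]
W={1:(219,333,65,183),2:(219,331,200,314),3:(218,328,331,437),4:(218,326,455,558)}
A=[];B=[]
for k,(l,r,t,b) in W.items():
    q=[P((x,y),.038) for x,y in((l,t),(r,t),(l,b),(r,b))];m=np.mean(q,0)
    print(k,np.round(m,4),"wx",np.round(np.linalg.norm(q[0]-q[1]),4),"wy",np.round(np.linalg.norm(q[0]-q[2]),4))
    A.append(m)
A=np.array(A);c=A.mean(0);d=(A[3]-A[0]);print("centre",c,"yaw",np.arctan2(-d[0],d[1]),"pitch",np.linalg.norm(d)/3)
for k,cc in((1,(268,130)),(3,(271,397)),(4,(262,521))):print("cork",k,np.round(P(cc,.054),4))
a,b=P((14,22),.082),P((524,30),.082);print("mouth rails",a,b,np.linalg.norm(a-b),np.arctan2((a-b)[1],(a-b)[0]))
a,b=P((109,62),.068),P((428,66),.068);print("wall -y inner corner",a,b,np.linalg.norm(a-b),np.arctan2((a-b)[1],(a-b)[0]))
E
```

```text
1 [ 0.5569 -0.0605] wx 0.0386 wy 0.0396
2 [ 0.5541 -0.0148] wx 0.0389 wy 0.0404
3 [0.5516 0.0314] wx 0.0393 wy 0.0397
4 [0.5487 0.0784] wx 0.0397 wy 0.0408
centre [0.55280505 0.00860553] yaw 0.059183194556886136 pitch 0.04640129469550052
cork 1 [ 0.5587 -0.0593]
cork 3 [0.5514 0.0316]
cork 4 [0.5515 0.0779]
mouth rails [ 0.63539168 -0.08625022] [ 0.48278948 -0.09634213] 0.15293553650800842 0.06603597227159683
wall -y inner corner [ 0.60911557 -0.07682939] [ 0.50934764 -0.0837332 ] 0.10000650958977968 0.0690885446631318
```

The box reads as centre ≈ (0.554, 0.0095) and yaw ≈ 0.062, with the well size and pitch matching the given ones. Next is cork 3.

move_arm(increments=[{"jaw":-0.05,"dx":-0.0074,"dy":-0.004,"dz":0.03,"twist":0.0245},{"jaw":-0.05,"dx":-0.0074,"dy":-0.004,"dz":0.03,"twist":0},{"jaw":-0.05,"dx":-0.0074,"dy":-0.004,"dz":0.03,"twist":0},{"jaw":-0.05,"dx":-0.0074,"dy":-0.004,"dz":0.03,"twist":0},{"jaw":-0.05,"dx":-0.0074,"dy":-0.004,"dz":0.03,"twist":0},{"jaw":-0.05,"dx":0,"dy":0,"dz":0,"twist":0},{"jaw":-0.05,"dx":0,"dy":0,"dz":0,"twist":0}])

```text
t: 4.62
eef_pos: [0.5521, 0.0284, 0.2013]
ee_rot: [3.139, -0.001, -1.513]
force: [0.5, -0.6, 0.8]
width: 0.0468
gripper_force: 0.0
```

Run:
```python
from h import *
s=state();goto(.5525,.032,.107,-1.509,s);i,f=snap("wrist","w2");pp("wrist","cork1")
```

```text
t 4.62 pos [0.5521, 0.0284, 0.2013] rot [3.1386, -0.0013, -1.513] F [0.5, -0.6, 0.8] w 0.0468 g 0.0
goto dx -0.0036 dy -0.0006 dz 0.0943 twist -0.0040
cork1 [([0.554, 0.036, 0.007], 0.89), ([0.554, 0.083, 0.01], 0.67), ([0.561, -0.056, 0.007], 0.59)]
```

View pics/w2.png

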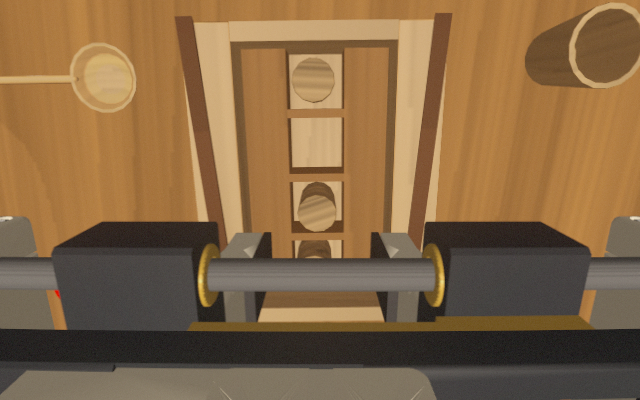

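The view shows the fingers (about 240–400) straddling the row, with cork 3 at (317,213) and the fingers centred on it. Going down.

move_arm(increments=[{"jaw":-0.05,"dx":-0.002,"dy":0,"dz":0.02,"twist":0},{"jaw":-0.05,"dx":-0.002,"dy":0,"dz":0.02,"twist":0},{"jaw":-0.05,"dx":0,"dy":0,"dz":0.02,"twist":0},{"jaw":-0.05,"dx":0,"dy":0,"dz":0.02,"twist":0},{"jaw":-0.05,"dx":0,"dy":0,"dz":0.014,"twist":0},{"jaw":-0.05,"dx":0,"dy":0,"dz":0,"twist":0},{"jaw":-1,"dx":0,"dy":0,"dz":0,"twist":0},{"jaw":-1,"dx":0,"dy":0,"dz":0,"twist":0},{"jaw":-1,"dx":0,"dy":0,"dz":0,"twist":0},{"jaw":-1,"dx":0,"dy":0,"dz":0,"twist":0},{"jaw":-1,"dx":0,"dy":0,"dz":0,"twist":0}], force=12)

```text
t: 5.63
eef_pos: [0.5538, 0.0337, 0.11]
ee_rot: [-3.138, 0.001, -1.512]
force: [0.5, -1.1, 8.3]
width: 0.0271
gripper_force: 12.0
```

move_arm(increments=[{"jaw":-1,"dx":0,"dy":0,"dz":-0.02,"twist":0},{"jaw":-1,"dx":0,"dy":0,"dz":-0.03,"twist":0},{"jaw":-1,"dx":0,"dy":0,"dz":-0.03,"twist":0},{"jaw":-1,"dx":0,"dy":0,"dz":-0.03,"twist":0},{"jaw":-1,"dx":0.016,"dy":-0.004,"dz":0,"twist":0},{"jaw":-1,"dx":0.035,"dy":-0.009,"dz":0,"twist":0},{"jaw":-1,"dx":0.035,"dy":-0.009,"dz":0,"twist":0},{"jaw":-1,"dx":0.035,"dy":-0.009,"dz":0,"twist":0},{"jaw":-1,"dx":0.035,"dy":-0.009,"dz":0,"twist":0},{"jaw":-1,"dx":0.035,"dy":-0.009,"dz":0,"twist":0},{"jaw":-1,"dx":0.035,"dy":-0.009,"dz":0,"twist":0}])

```text
t: 6.55
eef_pos: [0.6239, -0.1905, 0.2188]
ee_rot: [-3.141, 0.0, -1.512]
force: [0.4, 1.0, 0.3]
width: 0.0273
gripper_force: 12.0
```

Run:
```python
from h import *
s=state();i,f=snap("wrist","w3");pp("wrist","basket");pp("wrist","cork1");snap("top");pp("top","basket")
```

```text
t 6.55 pos [0.6239, -0.1905, 0.2188] rot [-3.1408, 0.0, -1.5121] F [0.4, 1.0, 0.3] w 0.0273 g 12.0
basket [([0.66, -0.218, 0.0], 0.62)]
cork1 [([0.626, -0.189, 0.116], 0.74)]
basket [([0.658, -0.219, 0.001], 0.82)]
```

View pics/w3.png

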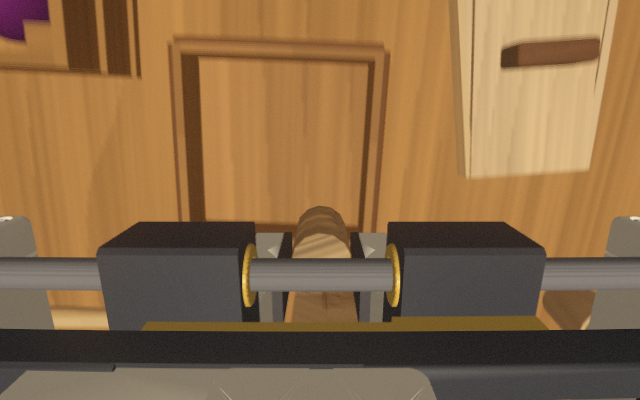

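The held cork is at (320,230). The basket runs from about 175 to 385 in the picture, and the cork is over its inside corner at −x, +y. Releasing it and going to cork 1.

move_arm(increments=[{"jaw":-1,"dx":0,"dy":0,"dz":0.03,"twist":0},{"jaw":-1,"dx":0,"dy":0,"dz":0.03,"twist":0},{"jaw":-1,"dx":0,"dy":0,"dz":0.03,"twist":0},{"jaw":-1,"dx":0,"dy":0,"dz":0,"twist":0},{"jaw":-0.05,"dx":0,"dy":0,"dz":0,"twist":0},{"jaw":-0.05,"dx":0,"dy":0,"dz":0,"twist":0},{"jaw":-0.05,"dx":0,"dy":0,"dz":0,"twist":0},{"jaw":-0.05,"dx":0,"dy":0,"dz":-0.02,"twist":0},{"jaw":-0.05,"dx":0,"dy":0,"dz":-0.03,"twist":0},{"jaw":-0.05,"dx":0,"dy":0,"dz":-0.03,"twist":0}])

```text
t: 7.63
eef_pos: [0.6237, -0.1887, 0.2106]
ee_rot: [-3.141, -0.0, -1.512]
force: [0.7, 0.2, 0.7]
width: 0.0417
gripper_force: 0.0
```

move_arm(increments=[{"jaw":-0.05,"dx":-0.033,"dy":0.014,"dz":0,"twist":0},{"jaw":-0.05,"dx":-0.033,"dy":0.014,"dz":0,"twist":0},{"jaw":-0.05,"dx":-0.033,"dy":0.014,"dz":0,"twist":0},{"jaw":-0.05,"dx":-0.033,"dy":0.014,"dz":0,"twist":0},{"jaw":-0.05,"dx":-0.004,"dy":0.001,"dz":0,"twist":0},{"jaw":-0.05,"dx":0,"dy":0,"dz":0,"twist":0},{"jaw":-0.05,"dx":0,"dy":0,"dz":0,"twist":0}])

```text
t: 8.22
eef_pos: [0.5596, -0.056, 0.2101]
ee_rot: [-3.138, 0.0, -1.511]
force: [0.4, -0.0, -0.7]
width: 0.0416
gripper_force: 0.0
```

Run:
```python
from h import *
s=state();snap("top");pp("top","cork1");goto(.559,-.058,.112,-1.509,s)
```

```text
t 8.22 pos [0.5596, -0.056, 0.2101] rot [-3.1383, 0.0002, -1.5107] F [0.4, -0.0, -0.7] w 0.0416 g 0.0
cork1 [([0.624, -0.187, 0.006], 0.48), ([0.463, -0.304, 0.033], 0.19)]
goto dx 0.0020 dy 0.0007 dz 0.0981 twist -0.0017
```

move_arm(increments=[{"jaw":-0.05,"dx":0.001,"dy":0,"dz":0.03,"twist":0},{"jaw":-0.05,"dx":0,"dy":0,"dz":0.03,"twist":0},{"jaw":-0.05,"dx":0,"dy":0,"dz":0.025,"twist":0},{"jaw":-0.05,"dx":0,"dy":0,"dz":0.013,"twist":0},{"jaw":-0.05,"dx":0,"dy":0,"dz":0,"twist":0},{"jaw":-1,"dx":0,"dy":0,"dz":0,"twist":0},{"jaw":-1,"dx":0,"dy":0,"dz":0,"twist":0},{"jaw":-1,"dx":0,"dy":0,"dz":0,"twist":0},{"jaw":-1,"dx":0,"dy":0,"dz":0,"twist":0}])

```text
t: 9.07
eef_pos: [0.5596, -0.0574, 0.1114]
ee_rot: [-3.139, 0.0, -1.512]
force: [-0.1, -0.2, -0.2]
width: 0.0274
gripper_force: 12.0
```

move_arm(increments=[{"jaw":-1,"dx":0,"dy":0,"dz":-0.02,"twist":0},{"jaw":-1,"dx":0,"dy":0,"dz":-0.03,"twist":0},{"jaw":-1,"dx":0,"dy":0,"dz":-0.03,"twist":0},{"jaw":-1,"dx":0,"dy":0,"dz":-0.03,"twist":0},{"jaw":-1,"dx":0.026,"dy":-0.016,"dz":0,"twist":0},{"jaw":-1,"dx":0.031,"dy":-0.019,"dz":0,"twist":0},{"jaw":-1,"dx":0.031,"dy":-0.019,"dz":0,"twist":0},{"jaw":-1,"dx":0.031,"dy":-0.019,"dz":0,"twist":0},{"jaw":-1,"dx":0.031,"dy":-0.019,"dz":0,"twist":0},{"jaw":-1,"dx":0.031,"dy":-0.019,"dz":0,"twist":0},{"jaw":-1,"dx":0,"dy":0,"dz":0,"twist":0}])

```text
t: 9.98
eef_pos: [0.6825, -0.2365, 0.2197]
ee_rot: [-3.141, -0.001, -1.515]
force: [0.6, 0.4, -1.1]
width: 0.0273
gripper_force: 12.0
```

move_arm(increments=[{"jaw":-1,"dx":0,"dy":0,"dz":0.03,"twist":0},{"jaw":-1,"dx":0,"dy":0,"dz":0.03,"twist":0},{"jaw":-1,"dx":0,"dy":0,"dz":0.035,"twist":0},{"jaw":-1,"dx":0,"dy":0,"dz":0,"twist":0},{"jaw":-0.05,"dx":0,"dy":0,"dz":0,"twist":0},{"jaw":-0.05,"dx":0,"dy":0,"dz":0,"twist":0},{"jaw":-0.05,"dx":0,"dy":0,"dz":0,"twist":0},{"jaw":-0.05,"dx":0,"dy":0,"dz":-0.025,"twist":0},{"jaw":-0.05,"dx":0,"dy":0,"dz":-0.03,"twist":0},{"jaw":-0.05,"dx":0,"dy":0,"dz":-0.03,"twist":0}])

```text
t: 10.82
eef_pos: [0.6806, -0.2316, 0.2134]
ee_rot: [-3.14, -0.001, -1.512]
force: [0.2, -1.0, 0.6]
width: 0.0416
gripper_force: 0.0
```

move_arm(increments=[{"jaw":-0.05,"dx":-0.036,"dy":0.0125,"dz":0,"twist":0},{"jaw":-0.05,"dx":-0.036,"dy":0.0125,"dz":0,"twist":0},{"jaw":-0.05,"dx":-0.036,"dy":0.0125,"dz":0,"twist":0},{"jaw":-0.05,"dx":-0.036,"dy":0.0125,"dz":0,"twist":0},{"jaw":-0.05,"dx":-0.036,"dy":0.0125,"dz":0,"twist":0},{"jaw":-0.05,"dx":-0.036,"dy":0.0125,"dz":0,"twist":0},{"jaw":-0.05,"dx":-0.036,"dy":0.0125,"dz":0,"twist":0},{"jaw":-0.05,"dx":-0.036,"dy":0.0125,"dz":0,"twist":0},{"jaw":-0.05,"dx":-0.034,"dy":0.012,"dz":0,"twist":0},{"jaw":-0.05,"dx":0,"dy":0,"dz":0,"twist":0},{"jaw":-0.05,"dx":0,"dy":0,"dz":0,"twist":0}])

```text
t: 11.73
eef_pos: [0.5498, 0.0856, 0.213]
ee_rot: [-3.137, 0.002, -1.508]
force: [0.4, -0.8, -0.1]
width: 0.0414
gripper_force: 0.0
```

Run:
```python
from h import *
s=state();snap("top");pp("top","cork1");goto(.5525,.079,.112,-1.509,s)
for n in("pot1","honey"):pp("top",n)
```

```text
t 11.73 pos [0.5498, 0.0856, 0.213] rot [-3.1371, 0.0018, -1.5083] F [0.4, -0.8, -0.1] w 0.0414 g 0.0
cork1 [([0.377, -0.087, 0.002], 0.57), ([0.622, -0.189, 0.004], 0.55), ([0.68, -0.227, 0.007], 0.39)]
goto dx 0.0068 dy -0.0023 dz 0.1010 twist 0.0007
pot1 [([0.458, 0.224, 0.001], 0.48)]
honey []
```

move_arm(increments=[{"jaw":-0.05,"dx":0.006,"dy":-0.002,"dz":0.03,"twist":0},{"jaw":-0.05,"dx":0,"dy":0,"dz":0.03,"twist":0},{"jaw":-0.05,"dx":0,"dy":0,"dz":0.028,"twist":0},{"jaw":-0.05,"dx":0,"dy":0,"dz":0.013,"twist":0},{"jaw":-0.05,"dx":0,"dy":0,"dz":0,"twist":0},{"jaw":-1,"dx":0,"dy":0,"dz":0,"twist":0},{"jaw":-1,"dx":0,"dy":0,"dz":0,"twist":0},{"jaw":-1,"dx":0,"dy":0,"dz":0,"twist":0},{"jaw":-1,"dx":0,"dy":0,"dz":0,"twist":0},{"jaw":-1,"dx":0,"dy":0,"dz":-0.03,"twist":0},{"jaw":-1,"dx":0,"dy":0,"dz":-0.04,"twist":0},{"jaw":-1,"dx":0,"dy":0,"dz":-0.04,"twist":0}])

```text
t: 12.93
eef_pos: [0.5514, 0.0772, 0.2207]
ee_rot: [3.14, -0.001, -1.512]
force: [1.2, 0.1, -0.4]
width: 0.0275
gripper_force: 12.0
```

move_arm(increments=[{"jaw":-1,"dx":0.034,"dy":-0.006,"dz":0,"twist":0},{"jaw":-1,"dx":0.034,"dy":-0.006,"dz":0,"twist":0},{"jaw":-1,"dx":0.034,"dy":-0.006,"dz":0,"twist":0},{"jaw":-1,"dx":0.034,"dy":-0.006,"dz":0,"twist":0},{"jaw":-1,"dx":0.034,"dy":-0.006,"dz":0,"twist":0},{"jaw":-1,"dx":0.034,"dy":-0.006,"dz":0,"twist":0},{"jaw":-1,"dx":0.034,"dy":-0.006,"dz":0,"twist":0},{"jaw":-1,"dx":0.034,"dy":-0.006,"dz":0,"twist":0},{"jaw":-1,"dx":0.034,"dy":-0.006,"dz":0,"twist":0},{"jaw":-1,"dx":0.034,"dy":-0.006,"dz":0,"twist":0},{"jaw":-1,"dx":0,"dy":0,"dz":0,"twist":0}])

```text
t: 13.85
eef_pos: [0.6323, -0.2637, 0.2195]
ee_rot: [-3.141, -0.001, -1.516]
force: [0.9, 0.9, 0.2]
width: 0.0275
gripper_force: 12.0
```

move_arm(increments=[{"jaw":-1,"dx":0,"dy":0,"dz":0.03,"twist":0},{"jaw":-1,"dx":0,"dy":0,"dz":0.03,"twist":0},{"jaw":-1,"dx":0,"dy":0,"dz":0.035,"twist":0},{"jaw":-1,"dx":0,"dy":0,"dz":0,"twist":0},{"jaw":-0.05,"dx":0,"dy":0,"dz":0,"twist":0},{"jaw":-0.05,"dx":0,"dy":0,"dz":0,"twist":0},{"jaw":-0.05,"dx":0,"dy":0,"dz":0,"twist":0},{"jaw":-0.05,"dx":0,"dy":0,"dz":-0.03,"twist":0},{"jaw":-0.05,"dx":0,"dy":0,"dz":-0.03,"twist":0},{"jaw":-0.05,"dx":0,"dy":0,"dz":-0.03,"twist":0}])

```text
t: 14.68
eef_pos: [0.6321, -0.2585, 0.2177]
ee_rot: [-3.139, -0.001, -1.512]
force: [0.8, -0.3, 0.1]
width: 0.042
gripper_force: 0.0
```

move_arm(increments=[{"jaw":-0.05,"dx":-0.037,"dy":0.0045,"dz":-0.012,"twist":0},{"jaw":-0.05,"dx":-0.037,"dy":0.0045,"dz":-0.012,"twist":0},{"jaw":-0.05,"dx":-0.037,"dy":0.0045,"dz":-0.012,"twist":0},{"jaw":-0.05,"dx":-0.037,"dy":0.0045,"dz":-0.012,"twist":0},{"jaw":-0.05,"dx":-0.037,"dy":0.0045,"dz":-0.012,"twist":0},{"jaw":-0.05,"dx":-0.037,"dy":0.0045,"dz":-0.012,"twist":0},{"jaw":-0.05,"dx":-0.037,"dy":0.0045,"dz":-0.012,"twist":0},{"jaw":-0.05,"dx":-0.037,"dy":0.0045,"dz":-0.012,"twist":0},{"jaw":-0.05,"dx":-0.037,"dy":0.0045,"dz":-0.012,"twist":0},{"jaw":-0.05,"dx":-0.037,"dy":0.0045,"dz":-0.012,"twist":0},{"jaw":-0.05,"dx":-0.037,"dy":0.0045,"dz":-0.012,"twist":0},{"jaw":-0.05,"dx":-0.037,"dy":0.0045,"dz":-0.012,"twist":0}])

```text
t: 15.68
eef_pos: [0.5511, 0.1833, 0.3619]
ee_rot: [-3.138, 0.002, -1.512]
force: [0.6, -0.9, 0.1]
width: 0.0416
gripper_force: 0.0
```

move_arm(increments=[{"jaw":-0.05,"dx":-0.037,"dy":0.0045,"dz":-0.012,"twist":0},{"jaw":-0.05,"dx":-0.037,"dy":0.0045,"dz":-0.012,"twist":0},{"jaw":-0.05,"dx":-0.037,"dy":0.0045,"dz":-0.012,"twist":0},{"jaw":-0.05,"dx":0,"dy":0,"dz":0,"twist":0},{"jaw":-0.05,"dx":0,"dy":0,"dz":0,"twist":0},{"jaw":-0.05,"dx":0,"dy":0,"dz":0,"twist":0}])

```text
t: 16.18
eef_pos: [0.5315, 0.2917, 0.3958]
ee_rot: [-3.14, 0.002, -1.511]
force: [-0.0, -0.8, 0.7]
width: 0.0417
gripper_force: 0.0
```

Run:
```python
from h import *
s=state();i,f=snap("wrist","w4");snap("top","t4")
for n in("pot1","honey"):pp("wrist",n)
for n in("pot1","cork1"):pp("top",n)
```

```text
t 16.18 pos [0.5315, 0.2917, 0.3958] rot [-3.1398, 0.0015, -1.5112] F [-0.0, -0.8, 0.7] w 0.0417 g 0.0
pot1 [([0.457, 0.222, -0.001], 0.92), ([0.584, 0.262, -0.004], 0.72), ([0.57, 0.347, 0.001], 0.63), ([0.48, 0.387, 0.001], 0.57)]
honey [([0.531, 0.506, 0.0], 0.93)]
pot1 [([0.571, 0.348, 0.0], 0.64), ([0.457, 0.225, -0.001], 0.63), ([0.586, 0.266, -0.0], 0.56), ([0.328, -0.47, 0.002], 0.55), ([0.372, 0.133, 0.005], 0.43)]
cork1 [([0.564, -0.087, 0.064], 0.73), ([0.621, -0.187, 0.004], 0.63), ([0.632, -0.251, 0.006], 0.56), ([0.681, -0.226, 0.01], 0.46)]
```

View pics/w4.png

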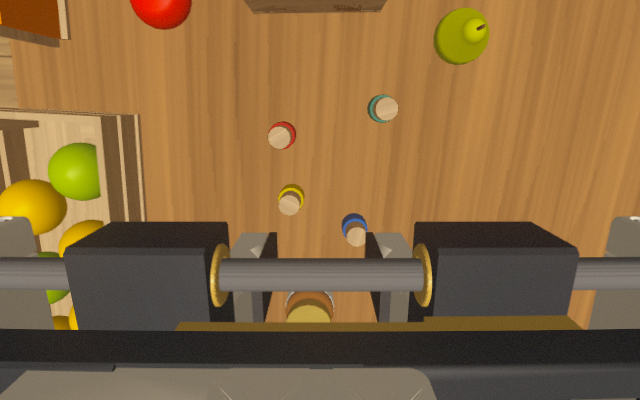

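All four pot tops show: red (280,138), green (386,109), yellow (289,205; knocked since the start) and blue (357,237). I'll compute positions from the cap tops.

Run:
```python
from h import *
s=arm.get_state();i=arm.camera_info("wrist")
f=cv2.imread("pics/w4.png")
for n,u in dict(red=(280,138),green=(386,109),yellow=(289,205),blue=(357,237)).items():
    q=ray(i,u,.056);print(n,np.round(q,4));goto(q[0],q[1],.2,-1.509,s)
```

```text
red [0.5816 0.2636 0.056 ]
goto dx 0.0298 dy -0.0479 dz 0.1943 twist -0.0046
green [0.457  0.2221 0.056 ]
goto dx 0.0641 dy 0.0789 dz 0.1943 twist -0.0046
yellow [0.5678 0.3472 0.056 ]
goto dx -0.0545 dy -0.0388 dz 0.1943 twist -0.0046
blue [0.4779 0.3854 0.056 ]
goto dx -0.0977 dy 0.0487 dz 0.1943 twist -0.0046
```

move_arm(increments=[{"jaw":-0.05,"dx":0.01,"dy":-0.016,"dz":0.03,"twist":0},{"jaw":-0.05,"dx":0.01,"dy":-0.016,"dz":0.03,"twist":0},{"jaw":-0.05,"dx":0.01,"dy":-0.016,"dz":0.03,"twist":0},{"jaw":-0.05,"dx":0,"dy":0,"dz":0.036,"twist":0},{"jaw":-0.05,"dx":0,"dy":0,"dz":0.036,"twist":0},{"jaw":-0.05,"dx":0,"dy":0,"dz":0.036,"twist":0},{"jaw":-0.05,"dx":0,"dy":0,"dz":0,"twist":0},{"jaw":-0.05,"dx":0,"dy":0,"dz":0,"twist":0}])

```text
t: 17.15
eef_pos: [0.5812, 0.2634, 0.1949]
ee_rot: [3.138, -0.003, -1.513]
force: [0.2, 0.5, 1.4]
width: 0.0421
gripper_force: 0.0
```

Run:
```python
from h import *
s=state();i,f=snap("wrist","w5")
r=pp("wrist","pot1")
q=arm.find_in("wrist","pot1");print([(np.round(d["position"],3).tolist(),round(d["score"],2)) for d in q])
goto(.5816,.2636,.105,-1.509,s)
```

```text
t 17.15 pos [0.5812, 0.2634, 0.1949] rot [3.1383, -0.003, -1.5128] F [0.2, 0.5, 1.4] w 0.0421 g 0.0
pot1 [([0.567, 0.348, 0.002], 0.82), ([0.456, 0.222, 0.002], 0.8), ([0.583, 0.262, -0.004], 0.79)]
[([0.569, 0.341, 0.054], 0.98), ([0.582, 0.257, 0.05], 0.79), ([0.468, 0.221, 0.053], 0.75)]
goto dx -0.0002 dy -0.0004 dz 0.0899 twist -0.0038
```

View pics/w5.png

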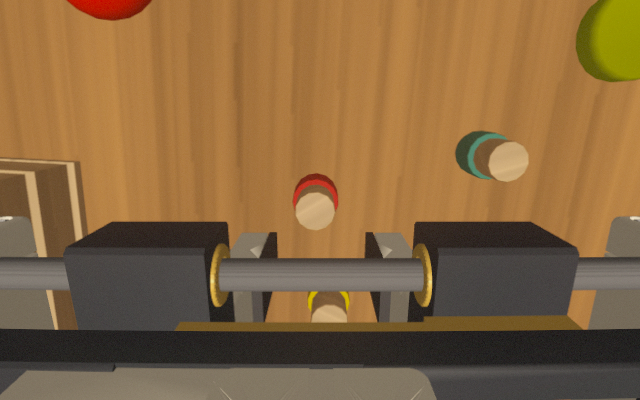

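The red cap is at (315,209), near enough between the fingers. Descending, gripping, and carrying it over well 4.

move_arm(increments=[{"jaw":-0.05,"dx":0,"dy":0,"dz":0.03,"twist":0},{"jaw":-0.05,"dx":0,"dy":0,"dz":0.03,"twist":0},{"jaw":-0.05,"dx":0,"dy":0,"dz":0.02,"twist":0},{"jaw":-0.05,"dx":0,"dy":0,"dz":0.01,"twist":0},{"jaw":-0.05,"dx":0,"dy":0,"dz":0,"twist":0},{"jaw":-1,"dx":0,"dy":0,"dz":0,"twist":0},{"jaw":-1,"dx":0,"dy":0,"dz":0,"twist":0},{"jaw":-1,"dx":0,"dy":0,"dz":0,"twist":0},{"jaw":-1,"dx":0,"dy":0,"dz":0,"twist":0}], force=25)

```text
t: 18.05
eef_pos: [0.5827, 0.2653, 0.1083]
ee_rot: [-3.138, 0.002, -1.512]
force: [0.2, 0.3, 5.1]
width: 0.027
gripper_force: 25.0
```

move_arm(increments=[{"jaw":-1,"dx":0,"dy":0,"dz":-0.02,"twist":0},{"jaw":-1,"dx":0,"dy":0,"dz":-0.035,"twist":0},{"jaw":-1,"dx":0,"dy":0,"dz":-0.035,"twist":0},{"jaw":-1,"dx":0,"dy":0,"dz":-0.035,"twist":0},{"jaw":-1,"dx":0.026,"dy":0.006,"dz":0,"twist":0},{"jaw":-1,"dx":0.035,"dy":0.008,"dz":0,"twist":0},{"jaw":-1,"dx":0.035,"dy":0.008,"dz":0,"twist":0},{"jaw":-1,"dx":0.035,"dy":0.008,"dz":0,"twist":0},{"jaw":-1,"dx":0.035,"dy":0.008,"dz":0,"twist":0},{"jaw":-1,"dx":0.018,"dy":0.004,"dz":0,"twist":0},{"jaw":-1,"dx":0,"dy":0,"dz":0,"twist":0},{"jaw":-1,"dx":0,"dy":0,"dz":0,"twist":0}])

```text
t: 19.05
eef_pos: [0.5502, 0.0773, 0.232]
ee_rot: [-3.14, 0.001, -1.514]
force: [0.8, 0.2, -0.7]
width: 0.027
gripper_force: 24.9
```

Run:
```python
from h import *
s=state();i,f=snap("wrist","w6")
pp("wrist","pot1");pp("wrist","well1");pp("wrist","way_mouth");pp("wrist","giftbox");goto(.5497,.0784,.115,-1.509,s)
```

```text
t 19.05 pos [0.5502, 0.0773, 0.232] rot [-3.1405, 0.0006, -1.5143] F [0.8, 0.2, -0.7] w 0.027 g 24.9
pot1 [([0.548, 0.076, 0.118], 0.76)]
well1 [([0.557, -0.01, 0.008], 0.94), ([0.562, -0.062, 0.01], 0.86), ([0.554, 0.039, 0.009], 0.76), ([0.552, 0.083, 0.004], 0.58)]
way_mouth []
giftbox [([0.554, 0.013, -0.004], 0.68)]
goto dx -0.0012 dy 0.0005 dz 0.1170 twist -0.0053
```

View pics/w6.png

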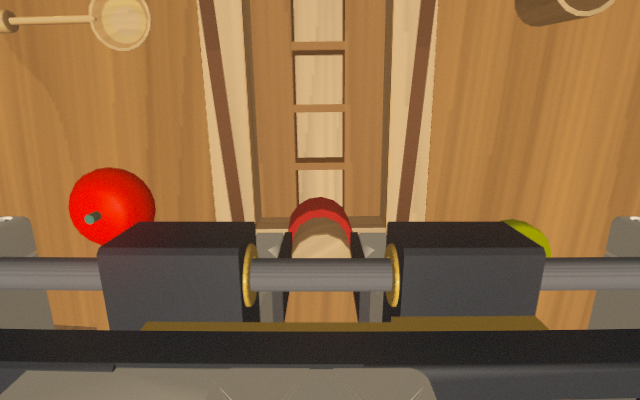

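Red is held at (320,225), and wells 1–3 are empty. The strips between the wells, at rows 46, 108 and 166, give the box pose again from near.

Run:
```python
from h import *
i=arm.camera_info("wrist");f=cv2.imread("pics/w6.png");g=cv2.cvtColor(f,cv2.COLOR_BGR2HSV)[:,:,1].astype(float)
# strip edges along well centre column, well side edges along rows
col=g[:,310:330].mean(1);d=np.diff(cv2.GaussianBlur(col[:,None],(1,5),0)[:,0]);print("v edges",[(v,round(d[v])) for v in range(5,200) if abs(d[v])>6 and abs(d[v])==abs(d[max(0,v-3):v+4]).max()])
for a,b in((20,38),(58,98),(120,155)):
    r=g[a:b].mean(0);d=np.diff(cv2.GaussianBlur(r[None],(5,1),0)[0]);print((a+b)/2,[(u,round(d[u])) for u in range(190,450) if abs(d[u])>5 and abs(d[u])==abs(d[u-3:u+4]).max()])
cap=ray(i,(320,238),.232-.1083+.056);print("cap",cap)
```

```text
v edges [(41, 15), (54, -19), (103, 16), (111, -18), (157, 21), (169, -18), (197, 30)]
29.0 [(198, -17), (202, 13), (217, -14), (241, 13), (293, -18), (342, 19), (392, -14), (417, 15), (431, -14), (436, 17)]
78.0 [(202, -14), (209, 9), (223, -9), (244, 11), (294, -18), (342, 19), (391, -14), (411, 10), (425, -10), (433, 16)]
137.5 [(208, -14), (218, 10), (232, -9), (248, 12), (296, -20), (342, 19), (389, -13), (405, 11), (418, -10), (429, 17)]
cap [0.54988095 0.06717355 0.1797    ]
```

Run:
```python
from h import *
i=arm.camera_info("wrist")
for v,by in((45.5,-.046),(107.5,0),(165.5,.046)):
    q=ray(i,(319,v),.038);print("strip",by,np.round(q,4),"-> centre y",round(q[1]-by*np.cos(.062)-(q[0]-.554)*.062,4))
for v,l,r in((29,241.5,392.5),(78,244.5,391.5),(137.5,248.5,389.5)):
    a,b=ray(i,(l,v),.068),ray(i,(r,v),.068);m=(a+b)/2;print("walls",np.round(m,4),np.linalg.norm(a-b),"centre x",round(m[0]+(m[1]-.0095)*.062,4))
```

```text
strip -0.046 [ 0.557 -0.033  0.038] -> centre y 0.0128
strip 0 [0.5543 0.0127 0.038 ] -> centre y 0.0127
strip 0.046 [0.5516 0.0588 0.038 ] -> centre y 0.013
walls [ 0.5585 -0.0388  0.068 ] 0.10157118096717792 centre x 0.5555
walls [ 0.556  -0.0074  0.068 ] 0.1019073462416082 centre x 0.555
walls [0.5529 0.0334 0.068 ] 0.10164952230951438 centre x 0.5544
```

move_arm(increments=[{"jaw":-1,"dx":-0.004,"dy":0,"dz":0.02,"twist":0},{"jaw":-1,"dx":0,"dy":0,"dz":0.03,"twist":0},{"jaw":-1,"dx":0,"dy":0,"dz":0.015,"twist":0},{"jaw":-1,"dx":0,"dy":0,"dz":0,"twist":0},{"jaw":-1,"dx":0,"dy":0,"dz":0,"twist":0},{"jaw":-1,"dx":0,"dy":0,"dz":0,"twist":0}])

```text
t: 19.8
eef_pos: [0.551, 0.083, 0.1672]
ee_rot: [-3.14, 0.0, -1.511]
force: [-0.7, -0.5, -0.3]
width: 0.0275
gripper_force: 24.9
```

Run:
```python
from h import *
i=np.load;s0=None
f=cv2.imread("pics/w6.png")
s=state();i,f=snap("wrist","w7")
cv2.imwrite("pics/w7c.png",cv2.resize(f[60:260,220:420],None,fx=3,fy=3,interpolation=cv2.INTER_CUBIC))
```

```text
t 19.8 pos [0.551, 0.083, 0.1672] rot [-3.1403, 0.0, -1.5112] F [-0.7, -0.5, -0.3] w 0.0275 g 24.9
```

View pics/w7c.png

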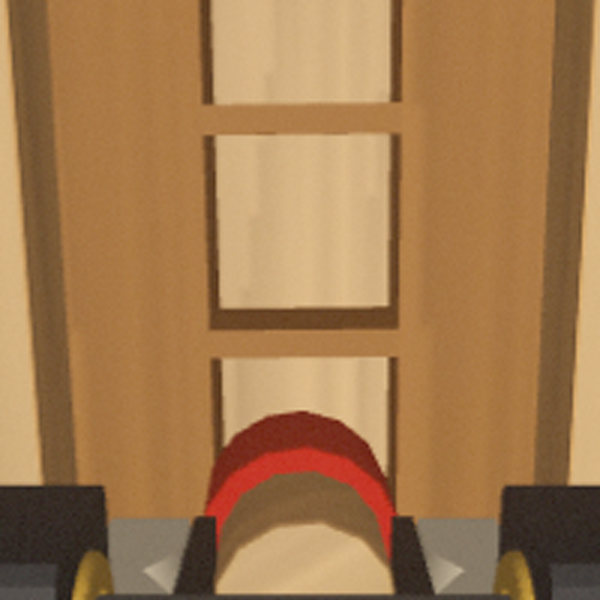

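The crop shows the red pot's foot edge at (300,412), and the strips between the wells at rows 103–133 and 329–357.

Run:
```python
from h import *
i=arm.camera_info("wrist");s=arm.get_state()
P=lambda u,v,z:ray(i,(220+u/3,60+v/3),z)
zf=.1672-.1083
e=P(300,412,zf);print("foot centre",e[0],e[1]+.0175)
a=P(302,118,.038);b=P(305,343,.038);print("strip2",a,"strip3",b)
for v,l,r in((118,203.5,400.5),(343,211,399)):
    p,q=P(l,v,.038),P(r,v,.038);print("well mid",(p+q)/2,np.linalg.norm(p-q))
print("well4 =strip3+.023:",b[1]+.023*.998)
print("body top edge",P(300,450,zf+.03)+[0,.0175,0], "tcp",s["eef_pos"])
```

```text
foot centre 0.5509685178011934 0.08498406795755616
strip2 [0.55399394 0.01120609 0.038     ] strip3 [0.55058004 0.05762962 0.038     ]
well mid [0.55399959 0.01119399 0.038     ] 0.04008511760282902
well mid [0.5505848  0.05762698 0.038     ] 0.0402669175198758
well4 =strip3+.023: 0.08058362433857902
body top edge [0.55089319 0.08381361 0.0889    ] tcp [0.55105635 0.08297368 0.16747819]
```

move_arm(increments=[{"jaw":-1,"dx":0.004,"dy":0.0018,"dz":0,"twist":0},{"jaw":-1,"dx":0,"dy":0,"dz":0.01,"twist":0},{"jaw":-1,"dx":0,"dy":0,"dz":0.01,"twist":0},{"jaw":-1,"dx":0,"dy":0,"dz":0.01,"twist":0},{"jaw":-1,"dx":0,"dy":0,"dz":0.01,"twist":0},{"jaw":-1,"dx":0,"dy":0,"dz":0.005,"twist":0},{"jaw":-1,"dx":0,"dy":0,"dz":0,"twist":0},{"jaw":-1,"dx":0,"dy":0,"dz":0,"twist":0}])

```text
t: 20.52
eef_pos: [0.5484, 0.0782, 0.1205]
ee_rot: [3.14, -0.001, -1.512]
force: [-0.3, 0.3, -0.6]
width: 0.0269
gripper_force: 24.9
```

move_arm(increments=[{"jaw":-1,"dx":0,"dy":0,"dz":0.004,"twist":0},{"jaw":-1,"dx":0,"dy":0,"dz":0,"twist":0},{"jaw":-1,"dx":0,"dy":0,"dz":0,"twist":0},{"jaw":-0.05,"dx":0,"dy":0,"dz":0,"twist":0},{"jaw":-0.05,"dx":0,"dy":0,"dz":0,"twist":0},{"jaw":-0.05,"dx":0,"dy":0,"dz":0,"twist":0},{"jaw":-0.05,"dx":0,"dy":0,"dz":0,"twist":0},{"jaw":-0.05,"dx":0,"dy":0,"dz":-0.02,"twist":0},{"jaw":-0.05,"dx":0,"dy":0,"dz":-0.035,"twist":0},{"jaw":-0.05,"dx":0,"dy":0,"dz":-0.035,"twist":0},{"jaw":-0.05,"dx":0,"dy":0,"dz":0,"twist":0}])

```text
t: 21.43
eef_pos: [0.5518, 0.0792, 0.2143]
ee_rot: [-3.131, 0.002, -1.511]
force: [1.2, 1.5, 1.0]
width: 0.0416
gripper_force: 0.0
```

move_arm(increments=[{"jaw":-0.05,"dx":-0.0334,"dy":-0.0045,"dz":0,"twist":0},{"jaw":-0.05,"dx":-0.0334,"dy":-0.0045,"dz":0,"twist":0},{"jaw":-0.05,"dx":-0.0334,"dy":-0.0045,"dz":0,"twist":0},{"jaw":-0.05,"dx":-0.0334,"dy":-0.0045,"dz":0,"twist":0},{"jaw":-0.05,"dx":-0.0334,"dy":-0.0045,"dz":0,"twist":0},{"jaw":-0.05,"dx":-0.0334,"dy":-0.0045,"dz":0,"twist":0},{"jaw":-0.05,"dx":-0.0334,"dy":-0.0045,"dz":0,"twist":0},{"jaw":-0.05,"dx":-0.0334,"dy":-0.0045,"dz":0,"twist":0},{"jaw":-0.05,"dx":0,"dy":0,"dz":0,"twist":0},{"jaw":-0.05,"dx":0,"dy":0,"dz":0,"twist":0}])

```text
t: 22.27
eef_pos: [0.5686, 0.3489, 0.2065]
ee_rot: [3.141, -0.0, -1.51]
force: [1.0, -0.9, -0.1]
width: 0.0414
gripper_force: 0.0
```

```bash
cat >> h.py <<'E'
def captop(i,near,z=.056):
    "centre of the plain cap disc nearest to a world point, from the wrist picture's pot silhouettes"
    out=[]
    for d in arm.silhouettes("wrist","pot1"):
        m=np.argwhere(d["pixels"]);v,u=m.mean(0);q=ray(i,(u,v),.045);out.append((np.hypot(*(q[:2]-near)),round(u),round(v),np.round(q,4).tolist(),len(m),round(m[:,0].min()),round(m[:,0].max()),round(m[:,1].min()),round(m[:,1].max())))
    for o in sorted(out):print(o)
E
python3 - <<'E'
from h import *
s=state();i,f=snap("wrist","w8");pp("wrist","pot1");captop(i,np.array([.568,.3465]));goto(.568,.3465,.108,-1.509,s)
snap("top");pp("top","pot1");pp("top","pot1")
E
```

```text
t 22.27 pos [0.5686, 0.3489, 0.2065] rot [3.1412, -0.0003, -1.5101] F [1.0, -0.9, -0.1] w 0.0414 g 0.0
pot1 [([0.568, 0.35, 0.001], 0.9), ([0.459, 0.222, 0.002], 0.81), ([0.478, 0.39, 0.0], 0.59)]
(np.float64(0.0011247332605442784), 319, 195, [0.5683, 0.3454, 0.045], 1872, 169, 222, 298, 341)
(np.float64(0.0742098919359801), 411, 228, [0.4968, 0.3673, 0.045], 313, 217, 246, 401, 427)
(np.float64(0.16108990408971993), 488, 32, [0.4617, 0.2255, 0.045], 3229, 3, 62, 451, 526)
goto dx 0.0024 dy 0.0007 dz 0.0985 twist -0.0011
pot1 [([0.48, 0.387, -0.002], 0.61), ([0.574, 0.348, -0.002], 0.58), ([0.46, 0.224, 0.0], 0.56), ([0.55, 0.079, 0.008], 0.47), ([0.736, 0.11, -0.002], 0.31)]
pot1 [([0.48, 0.387, -0.002], 0.61), ([0.574, 0.348, -0.002], 0.58), ([0.46, 0.224, 0.0], 0.56), ([0.55, 0.079, 0.008], 0.47), ([0.736, 0.11, -0.002], 0.31)]
```

move_arm(increments=[{"jaw":-0.05,"dx":0.001,"dy":0,"dz":0.03,"twist":0},{"jaw":-0.05,"dx":0,"dy":0,"dz":0.03,"twist":0},{"jaw":-0.05,"dx":0,"dy":0,"dz":0.028,"twist":0},{"jaw":-0.05,"dx":0,"dy":0,"dz":0.01,"twist":0},{"jaw":-0.05,"dx":0,"dy":0,"dz":0,"twist":0},{"jaw":-1,"dx":0,"dy":0,"dz":0,"twist":0},{"jaw":-1,"dx":0,"dy":0,"dz":0,"twist":0},{"jaw":-1,"dx":0,"dy":0,"dz":0,"twist":0},{"jaw":-1,"dx":0,"dy":0,"dz":0,"twist":0}])

```text
t: 23.32
eef_pos: [0.5698, 0.3468, 0.1113]
ee_rot: [-3.139, 0.002, -1.512]
force: [-0.7, -0.5, 3.8]
width: 0.0269
gripper_force: 25.0
```

move_arm(increments=[{"jaw":-1,"dx":0,"dy":0,"dz":-0.025,"twist":0},{"jaw":-1,"dx":0,"dy":0,"dz":-0.035,"twist":0},{"jaw":-1,"dx":0,"dy":0,"dz":-0.035,"twist":0},{"jaw":-1,"dx":0.035,"dy":0.004,"dz":-0.02,"twist":0},{"jaw":-1,"dx":0.035,"dy":0.004,"dz":-0.01,"twist":0},{"jaw":-1,"dx":0.035,"dy":0.004,"dz":0,"twist":0},{"jaw":-1,"dx":0.035,"dy":0.004,"dz":0,"twist":0},{"jaw":-1,"dx":0.035,"dy":0.004,"dz":0,"twist":0},{"jaw":-1,"dx":0.035,"dy":0.004,"dz":0,"twist":0},{"jaw":-1,"dx":0.035,"dy":0.004,"dz":0,"twist":0},{"jaw":-1,"dx":0.035,"dy":0.004,"dz":0,"twist":0},{"jaw":-1,"dx":0.034,"dy":0.003,"dz":0,"twist":0}])

```text
t: 24.32
eef_pos: [0.5518, 0.029, 0.2352]
ee_rot: [-3.14, 0.001, -1.512]
force: [0.2, -0.0, -1.4]
width: 0.0271
gripper_force: 25.0
```

move_arm(increments=[{"jaw":-1,"dx":0,"dy":0,"dz":0.02,"twist":0},{"jaw":-1,"dx":0,"dy":0,"dz":0.03,"twist":0},{"jaw":-1,"dx":0,"dy":0,"dz":0.015,"twist":0},{"jaw":-1,"dx":0,"dy":0,"dz":0,"twist":0},{"jaw":-1,"dx":0,"dy":0,"dz":0,"twist":0},{"jaw":-1,"dx":0,"dy":0,"dz":0,"twist":0}])

```text
t: 24.82
eef_pos: [0.5532, 0.031, 0.1707]
ee_rot: [-3.139, 0.0, -1.512]
force: [-0.1, -0.2, -0.8]
width: 0.0271
gripper_force: 25.0
```

Run:
```python
from h import *
s=state();i,f=snap("wrist","w9")
h=cv2.cvtColor(f,cv2.COLOR_BGR2HSV);m=(h[:,:,0]>22)&(h[:,:,0]<35)&(h[:,:,1]>190)
a=np.argwhere(m[100:240,270:370])+[100,270];print("yellow v min",a[:,0].min(),"u",a[:,1].min(),a[:,1].max(),len(a))
g=h[:,:,1].astype(float);col=g[:,310:330].mean(1);d=np.diff(cv2.GaussianBlur(col[:,None],(1,5),0)[:,0]);print("v edges",[(v,round(d[v])) for v in range(5,215) if abs(d[v])>6 and abs(d[v])==abs(d[max(0,v-3):v+4]).max()])
goto(.5518,.0325,.1165,-1.509,s)
cv2.imwrite("pics/w9c.png",cv2.resize(f[60:260,220:420],None,fx=3,fy=3,interpolation=cv2.INTER_CUBIC))
```

```text
t 24.82 pos [0.5532, 0.031, 0.1707] rot [-3.1395, 0.0003, -1.5116] F [-0.1, -0.2, -0.8] w 0.0271 g 25.0
yellow v min 203 u 292 351 684
v edges [(23, 14), (42, -13), (104, 17), (114, -17), (169, 23), (186, -17), (201, 38), (212, 6)]
goto dx -0.0016 dy 0.0013 dz 0.0542 twist -0.0026
```

View pics/w9c.png

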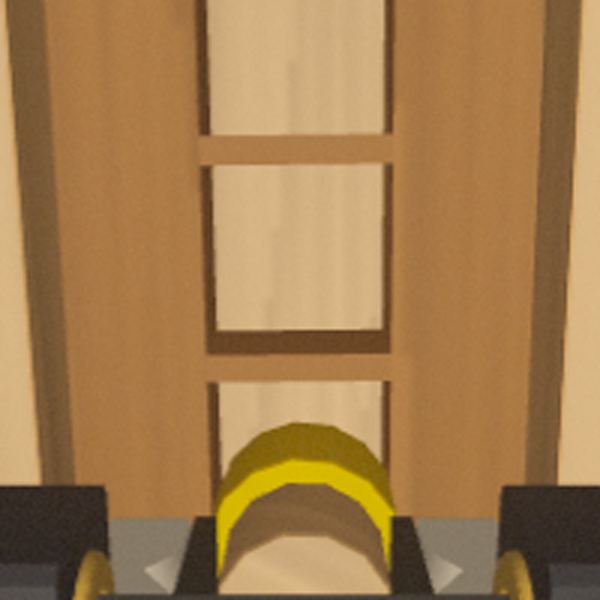

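The yellow pot's foot edge is at (303,423) in the crop, with the strip above well 3 at rows 353–381 and columns 208–391.

```bash
cat >> h.py <<'E'
def fit(i,tcpz,gz,foot,strip):  # crop pixels; pot's foot centre and well centre; correction in tool axes
    s=arm.get_state();P=lambda u,v,z:ray(i,(220+u/3,60+v/3),z)
    a=P(*foot,tcpz-gz)[:2]+[0,.0175];b=P(*strip,.038)[:2]+.023*np.array([-.062,.998]);print("pot",a,"well",b,"tcp",s["eef_pos"][:2])
    w=s["ee_rot"][2];d=b-a;c,n=np.cos(w),np.sin(w);print("dx %.4f dy %.4f dz %.4f"%(c*d[0]+n*d[1],n*d[0]-c*d[1],tcpz-gz-.008))
E
python3 -c "
from h import *
fit(arm.camera_info('wrist'),.1707,.1113,(303,423),(299.5,367))"
```

```text
pot [0.55255613 0.03608913] well [0.55236209 0.03474378] tcp [0.5533206  0.03106937]
dx 0.0013 dy 0.0003 dz 0.0514
```

move_arm(increments=[{"jaw":-1,"dx":0.0015,"dy":0.0005,"dz":0,"twist":0},{"jaw":-1,"dx":0,"dy":0,"dz":0.01,"twist":0},{"jaw":-1,"dx":0,"dy":0,"dz":0.01,"twist":0},{"jaw":-1,"dx":0,"dy":0,"dz":0.01,"twist":0},{"jaw":-1,"dx":0,"dy":0,"dz":0.01,"twist":0},{"jaw":-1,"dx":0,"dy":0,"dz":0.006,"twist":0},{"jaw":-1,"dx":0,"dy":0,"dz":0,"twist":0},{"jaw":-1,"dx":0,"dy":0,"dz":0,"twist":0}])

```text
t: 25.53
eef_pos: [0.5521, 0.0291, 0.1224]
ee_rot: [3.141, -0.0, -1.512]
force: [2.3, 0.8, -3.2]
width: 0.0273
gripper_force: 25.0
```

move_arm(increments=[{"jaw":-1,"dx":0,"dy":0,"dz":0.003,"twist":0},{"jaw":-1,"dx":0,"dy":0,"dz":0,"twist":0},{"jaw":-0.05,"dx":0,"dy":0,"dz":0,"twist":0},{"jaw":-0.05,"dx":0,"dy":0,"dz":0,"twist":0},{"jaw":-0.05,"dx":0,"dy":0,"dz":0,"twist":0},{"jaw":-0.05,"dx":0,"dy":0,"dz":0,"twist":0},{"jaw":-0.05,"dx":0,"dy":0,"dz":-0.02,"twist":0},{"jaw":-0.05,"dx":0,"dy":0,"dz":-0.035,"twist":0},{"jaw":-0.05,"dx":0,"dy":0,"dz":-0.035,"twist":0},{"jaw":-0.05,"dx":0,"dy":0,"dz":0,"twist":0}])

```text
t: 26.37
eef_pos: [0.555, 0.0296, 0.2172]
ee_rot: [-3.132, 0.001, -1.511]
force: [1.4, 0.3, 0.3]
width: 0.0419
gripper_force: 0.0
```

move_arm(increments=[{"jaw":-0.05,"dx":-0.036,"dy":0.0052,"dz":0,"twist":0},{"jaw":-0.05,"dx":-0.036,"dy":0.0052,"dz":0,"twist":0},{"jaw":-0.05,"dx":-0.036,"dy":0.0052,"dz":0,"twist":0},{"jaw":-0.05,"dx":-0.036,"dy":0.0052,"dz":0,"twist":0},{"jaw":-0.05,"dx":-0.036,"dy":0.0052,"dz":0,"twist":0},{"jaw":-0.05,"dx":-0.036,"dy":0.0052,"dz":0,"twist":0},{"jaw":-0.05,"dx":-0.036,"dy":0.0052,"dz":0,"twist":0},{"jaw":-0.05,"dx":-0.036,"dy":0.0052,"dz":0,"twist":0},{"jaw":-0.05,"dx":-0.036,"dy":0.0052,"dz":0,"twist":0},{"jaw":-0.05,"dx":-0.036,"dy":0.0052,"dz":0,"twist":0},{"jaw":-0.05,"dx":0,"dy":0,"dz":0,"twist":0},{"jaw":-0.05,"dx":0,"dy":0,"dz":0,"twist":0}])

```text
t: 27.37
eef_pos: [0.4782, 0.3871, 0.2097]
ee_rot: [3.141, -0.0, -1.51]
force: [-0.8, -0.6, -0.3]
width: 0.0416
gripper_force: 0.0
```

Run:
```python
from h import *
s=state();i,f=snap("wrist","w10");pp("wrist","pot1");captop(i,np.array([.478,.386]));goto(.478,.386,.11,-1.509,s)
snap("top");pp("top","pot1",8)
```

```text
t 27.37 pos [0.4782, 0.3871, 0.2097] rot [3.1412, -0.0005, -1.5096] F [-0.8, -0.6, -0.3] w 0.0416 g 0.0
pot1 [([0.48, 0.391, -0.002], 0.88)]
(np.float64(0.003284073368239768), 318, 193, [0.4788, 0.3828, 0.045], 1832, 167, 219, 297, 340)
goto dx 0.0010 dy 0.0003 dz 0.0997 twist -0.0006
pot1 [([0.481, 0.388, -0.004], 0.66), ([0.552, 0.078, 0.007], 0.58), ([0.556, 0.028, 0.006], 0.44), ([0.461, 0.226, -0.001], 0.39), ([0.556, 0.013, 0.001], 0.21)]
```

move_arm(increments=[{"jaw":-0.05,"dx":0,"dy":0,"dz":0.03,"twist":0},{"jaw":-0.05,"dx":0,"dy":0,"dz":0.03,"twist":0},{"jaw":-0.05,"dx":0,"dy":0,"dz":0.03,"twist":0},{"jaw":-0.05,"dx":0,"dy":0,"dz":0.01,"twist":0},{"jaw":-0.05,"dx":0,"dy":0,"dz":0,"twist":0},{"jaw":-1,"dx":0,"dy":0,"dz":0,"twist":0},{"jaw":-1,"dx":0,"dy":0,"dz":0,"twist":0},{"jaw":-1,"dx":0,"dy":0,"dz":0,"twist":0},{"jaw":-1,"dx":0,"dy":0,"dz":0,"twist":0}])

```text
t: 28.37
eef_pos: [0.4798, 0.3862, 0.1122]
ee_rot: [-3.139, 0.002, -1.512]
force: [-0.2, 0.3, 4.3]
width: 0.0271
gripper_force: 25.0
```

move_arm(increments=[{"jaw":-1,"dx":0,"dy":0,"dz":-0.025,"twist":0},{"jaw":-1,"dx":0,"dy":0,"dz":-0.035,"twist":0},{"jaw":-1,"dx":0,"dy":0,"dz":-0.035,"twist":0},{"jaw":-1,"dx":0.035,"dy":-0.0045,"dz":-0.02,"twist":0},{"jaw":-1,"dx":0.037,"dy":-0.0047,"dz":-0.01,"twist":0},{"jaw":-1,"dx":0.037,"dy":-0.0047,"dz":0,"twist":0},{"jaw":-1,"dx":0.037,"dy":-0.0047,"dz":0,"twist":0},{"jaw":-1,"dx":0.037,"dy":-0.0047,"dz":0,"twist":0},{"jaw":-1,"dx":0.037,"dy":-0.0047,"dz":0,"twist":0},{"jaw":-1,"dx":0.037,"dy":-0.0047,"dz":0,"twist":0},{"jaw":-1,"dx":0.037,"dy":-0.0047,"dz":0,"twist":0},{"jaw":-1,"dx":0.037,"dy":-0.0047,"dz":0,"twist":0}])

```text
t: 29.37
eef_pos: [0.5403, 0.0558, 0.2363]
ee_rot: [-3.14, 0.001, -1.512]
force: [0.7, 0.6, -1.6]
width: 0.0268
gripper_force: 25.0
```

move_arm(increments=[{"jaw":-1,"dx":0.037,"dy":-0.0047,"dz":0,"twist":0},{"jaw":-1,"dx":0.037,"dy":-0.0047,"dz":0,"twist":0},{"jaw":-1,"dx":0,"dy":0,"dz":0.02,"twist":0},{"jaw":-1,"dx":0,"dy":0,"dz":0.03,"twist":0},{"jaw":-1,"dx":0,"dy":0,"dz":0.015,"twist":0},{"jaw":-1,"dx":0,"dy":0,"dz":0,"twist":0},{"jaw":-1,"dx":0,"dy":0,"dz":0,"twist":0},{"jaw":-1,"dx":0,"dy":0,"dz":0,"twist":0}])

```text
t: 30.03
eef_pos: [0.5549, -0.0156, 0.1717]
ee_rot: [-3.14, 0.0, -1.512]
force: [-0.5, 0.5, -0.6]
width: 0.027
gripper_force: 25.0
```

Run:
```python
from h import *
s=state();i,f=snap("wrist","w11")
cv2.imwrite("pics/w11c.png",cv2.resize(f[60:260,220:420],None,fx=3,fy=3,interpolation=cv2.INTER_CUBIC))
h=cv2.cvtColor(f,cv2.COLOR_BGR2HSV);g=h[:,:,1].astype(float)
col=g[:,310:330].mean(1);d=np.diff(cv2.GaussianBlur(col[:,None],(1,5),0)[:,0]);print("v edges",[(v,round(d[v])) for v in range(5,215) if abs(d[v])>6 and abs(d[v])==abs(d[max(0,v-3):v+4]).max()])
print("hue col",[(v,h[v,320].tolist()) for v in range(185,216,3)])
goto(.555,-.0168,.1165,-1.509,s)
```

```text
t 30.03 pos [0.5549, -0.0156, 0.1717] rot [-3.1395, 0.0001, -1.5115] F [-0.5, 0.5, -0.6] w 0.027 g 25.0
v edges [(95, -19), (170, 20), (187, -16), (196, -13), (209, 22)]
hue col [(185, [15, 149, 175]), (188, [17, 99, 211]), (191, [17, 100, 211]), (194, [17, 101, 210]), (197, [116, 65, 82]), (200, [113, 72, 81]), (203, [112, 72, 82]), (206, [112, 71, 83]), (209, [108, 149, 159]), (212, [108, 153, 173]), (215, [108, 155, 173])]
goto dx 0.0012 dy 0.0000 dz 0.0552 twist -0.0025
```

View pics/w11c.png

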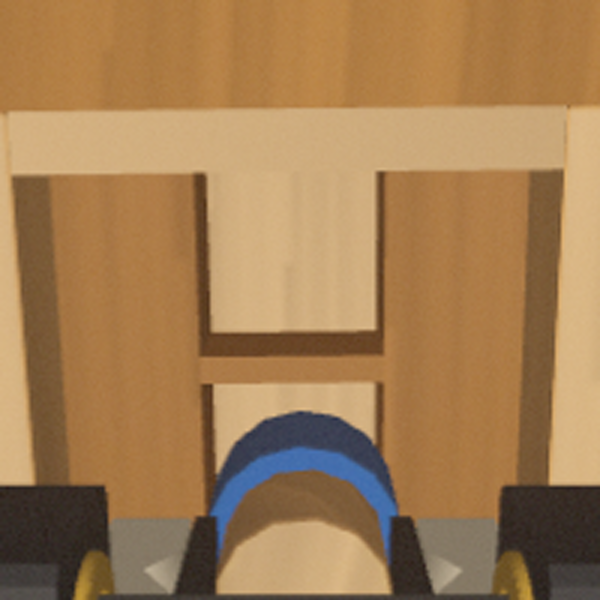

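The blue foot edge is at (303,411), and the strip above well 2 is at rows 355–383 and columns 201–384.

```bash
python3 -c "
from h import *
i=arm.camera_info('wrist')
fit(i,.1717,.1122,(303,411),(292.5,369))
P=lambda u,v,z:ray(i,(220+u/3,60+v/3),z)
a,b=P(10,112,.068),P(567,107,.068);print(a,b,np.linalg.norm(a-b),'mouth',(a+b)/2,np.arctan2((a-b)[1],(a-b)[0]))"
```

```text
pot [ 0.55444548 -0.01267887] well [ 0.55562049 -0.01102174] tcp [ 0.55504307 -0.01542971]
dx -0.0016 dy -0.0013 dz 0.0515
[ 0.61067792 -0.08484911  0.068     ] [ 0.51051978 -0.09167962  0.068     ] 0.10039078312516762 mouth [ 0.56059885 -0.08826436  0.068     ] 0.06809187320128444
```

move_arm(increments=[{"jaw":-1,"dx":-0.0015,"dy":-0.0013,"dz":0,"twist":0},{"jaw":-1,"dx":0,"dy":0,"dz":0.01,"twist":0},{"jaw":-1,"dx":0,"dy":0,"dz":0.01,"twist":0},{"jaw":-1,"dx":0,"dy":0,"dz":0.01,"twist":0},{"jaw":-1,"dx":0,"dy":0,"dz":0.01,"twist":0},{"jaw":-1,"dx":0,"dy":0,"dz":0.006,"twist":0},{"jaw":-1,"dx":0,"dy":0,"dz":0,"twist":0},{"jaw":-1,"dx":0,"dy":0,"dz":0,"twist":0}])

```text
t: 30.75
eef_pos: [0.5552, -0.0144, 0.1235]
ee_rot: [3.14, -0.0, -1.512]
force: [0.7, -0.8, -1.0]
width: 0.027
gripper_force: 25.0
```

move_arm(increments=[{"jaw":-1,"dx":0,"dy":0,"dz":0.003,"twist":0},{"jaw":-1,"dx":0,"dy":0,"dz":0,"twist":0},{"jaw":-0.05,"dx":0,"dy":0,"dz":0,"twist":0},{"jaw":-0.05,"dx":0,"dy":0,"dz":0,"twist":0},{"jaw":-0.05,"dx":0,"dy":0,"dz":0,"twist":0},{"jaw":-0.05,"dx":0,"dy":0,"dz":0,"twist":0},{"jaw":-0.05,"dx":0,"dy":0,"dz":-0.02,"twist":0},{"jaw":-0.05,"dx":0,"dy":0,"dz":-0.035,"twist":0},{"jaw":-0.05,"dx":0,"dy":0,"dz":-0.035,"twist":0},{"jaw":-0.05,"dx":0,"dy":0,"dz":0,"twist":0}])

```text
t: 31.58
eef_pos: [0.5585, -0.014, 0.2183]
ee_rot: [-3.131, 0.001, -1.511]
force: [1.8, 0.4, 0.4]
width: 0.0416
gripper_force: 0.0
```

move_arm(increments=[{"jaw":-0.05,"dx":-0.0346,"dy":0.0118,"dz":0,"twist":0},{"jaw":-0.05,"dx":-0.0346,"dy":0.0118,"dz":0,"twist":0},{"jaw":-0.05,"dx":-0.0346,"dy":0.0118,"dz":0,"twist":0},{"jaw":-0.05,"dx":-0.0346,"dy":0.0118,"dz":0,"twist":0},{"jaw":-0.05,"dx":-0.0346,"dy":0.0118,"dz":0,"twist":0},{"jaw":-0.05,"dx":-0.0346,"dy":0.0118,"dz":0,"twist":0},{"jaw":-0.05,"dx":-0.0346,"dy":0.0118,"dz":0,"twist":0},{"jaw":-0.05,"dx":0,"dy":0,"dz":0,"twist":0},{"jaw":-0.05,"dx":0,"dy":0,"dz":0,"twist":0}])

```text
t: 32.33
eef_pos: [0.458, 0.2244, 0.2114]
ee_rot: [-3.141, 0.0, -1.509]
force: [0.1, -0.1, -0.7]
width: 0.0418
gripper_force: 0.0
```

Run:
```python
from h import *
s=state();i,f=snap("wrist","w12");pp("wrist","pot1");captop(i,np.array([.458,.223]));goto(.458,.223,.11,-1.509,s)
snap("top");pp("top","pot1",8)
```

```text
t 32.33 pos [0.458, 0.2244, 0.2114] rot [-3.1411, 0.0004, -1.5086] F [0.1, -0.1, -0.7] w 0.0418 g 0.0
pot1 [([0.458, 0.221, 0.0], 0.55)]
(np.float64(0.0036620784214691283), 321, 192, [0.4568, 0.2195, 0.045], 1784, 166, 218, 299, 342)
(np.float64(0.15800262641122786), 197, 0, [0.5476, 0.0928, 0.045], 41, 0, 1, 187, 210)
goto dx 0.0014 dy 0.0001 dz 0.1014 twist 0.0004
pot1 [([0.554, 0.029, 0.01], 0.65), ([0.556, -0.011, 0.007], 0.56), ([0.459, 0.227, -0.0], 0.53), ([0.554, 0.079, 0.005], 0.5)]
```

move_arm(increments=[{"jaw":-0.05,"dx":0,"dy":0,"dz":0.03,"twist":0},{"jaw":-0.05,"dx":0,"dy":0,"dz":0.03,"twist":0},{"jaw":-0.05,"dx":0,"dy":0,"dz":0.03,"twist":0},{"jaw":-0.05,"dx":0,"dy":0,"dz":0.011,"twist":0},{"jaw":-0.05,"dx":0,"dy":0,"dz":0,"twist":0},{"jaw":-1,"dx":0,"dy":0,"dz":0,"twist":0},{"jaw":-1,"dx":0,"dy":0,"dz":0,"twist":0},{"jaw":-1,"dx":0,"dy":0,"dz":0,"twist":0},{"jaw":-1,"dx":0,"dy":0,"dz":0,"twist":0}])

```text
t: 33.33
eef_pos: [0.4594, 0.2231, 0.1114]
ee_rot: [-3.14, 0.002, -1.512]
force: [1.2, 0.9, 0.3]
width: 0.0272
gripper_force: 25.0
```

move_arm(increments=[{"jaw":-1,"dx":0,"dy":0,"dz":-0.025,"twist":0},{"jaw":-1,"dx":0,"dy":0,"dz":-0.035,"twist":0},{"jaw":-1,"dx":0,"dy":0,"dz":-0.035,"twist":0},{"jaw":-1,"dx":0.035,"dy":-0.01,"dz":-0.02,"twist":0},{"jaw":-1,"dx":0.0362,"dy":-0.0101,"dz":-0.01,"twist":0},{"jaw":-1,"dx":0.0362,"dy":-0.0101,"dz":0,"twist":0},{"jaw":-1,"dx":0.0362,"dy":-0.0101,"dz":0,"twist":0},{"jaw":-1,"dx":0.0362,"dy":-0.0101,"dz":0,"twist":0},{"jaw":-1,"dx":0.0362,"dy":-0.0101,"dz":0,"twist":0},{"jaw":-1,"dx":0.0362,"dy":-0.0101,"dz":0,"twist":0},{"jaw":-1,"dx":0.0362,"dy":-0.0101,"dz":0,"twist":0}])

```text
t: 34.25
eef_pos: [0.5564, -0.0623, 0.2362]
ee_rot: [-3.14, 0.0, -1.512]
force: [2.0, 0.8, -0.6]
width: 0.0269
gripper_force: 25.0
```

move_arm(increments=[{"jaw":-1,"dx":0,"dy":0,"dz":0.02,"twist":0},{"jaw":-1,"dx":0,"dy":0,"dz":0.03,"twist":0},{"jaw":-1,"dx":0,"dy":0,"dz":0.015,"twist":0},{"jaw":-1,"dx":0,"dy":0,"dz":0,"twist":0},{"jaw":-1,"dx":0,"dy":0,"dz":0,"twist":0},{"jaw":-1,"dx":0,"dy":0,"dz":0,"twist":0}])

```text
t: 34.75
eef_pos: [0.5562, -0.0605, 0.1708]
ee_rot: [-3.141, 0.0, -1.512]
force: [0.2, 1.0, 0.2]
width: 0.0271
gripper_force: 24.9
```

Run:
```python
from h import *
s=state();i,f=snap("wrist","w13")
cv2.imwrite("pics/w13c.png",cv2.resize(f[60:260,220:420],None,fx=3,fy=3,interpolation=cv2.INTER_CUBIC))
goto(.5581,-.0603,.1165,-1.509,s)
```

```text
t 34.75 pos [0.5562, -0.0605, 0.1708] rot [-3.1409, 0.0001, -1.5121] F [0.2, 1.0, 0.2] w 0.0271 g 24.9
goto dx -0.0001 dy -0.0019 dz 0.0543 twist -0.0031
```

View pics/w13c.png

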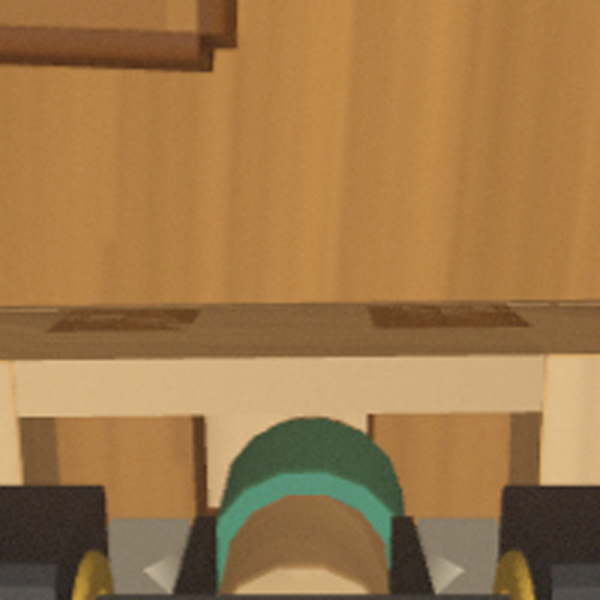

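The green foot edge is at (310,418), and the box's −y end edge (68 mm level) runs from (12,360) to (548,355).

```bash
python3 -c "
from h import *
i=arm.camera_info('wrist');s=arm.get_state()
P=lambda u,v,z:ray(i,(220+u/3,60+v/3),z)
a,b=P(13,360,.068),P(547,355,.068);m=(a+b)/2;print(a,b,np.linalg.norm(a-b),'mouth',m,np.arctan2((a-b)[1],(a-b)[0]))
l,r=P(194,440,.038),P(369.5,440,.038);print('well x mid',(l+r)/2,np.linalg.norm(l-r))
p=P(310,418,.0594)[:2]+[0,.0175];w=m[:2]+.031*np.array([-.062,.998]);print('pot',p,'well',w)
print('dx %.4f dy %.4f'%(-(w-p)[1],-(w-p)[0]))"
```

```text
[ 0.61115013 -0.08444254  0.068     ] [ 0.51005629 -0.09141931  0.068     ] 0.10133429414256301 mouth [ 0.56060321 -0.08793092  0.068     ] 0.06890355640226335
well x mid [ 0.5594655  -0.06300058  0.038     ] 0.0390856919616054
pot [ 0.55395008 -0.05662953] well [ 0.55868121 -0.05699292]
dx 0.0004 dy -0.0047
```

move_arm(increments=[{"jaw":-1,"dx":0.0004,"dy":-0.004,"dz":0,"twist":0},{"jaw":-1,"dx":0,"dy":0,"dz":0.01,"twist":0},{"jaw":-1,"dx":0,"dy":0,"dz":0.007,"twist":0},{"jaw":-1,"dx":0,"dy":0,"dz":0.007,"twist":0},{"jaw":-1,"dx":0,"dy":0,"dz":0,"twist":0},{"jaw":-1,"dx":0,"dy":0,"dz":0,"twist":0}])

```text
t: 35.3
eef_pos: [0.5596, -0.0608, 0.1454]
ee_rot: [3.14, -0.0, -1.512]
force: [-0.0, -0.6, -1.5]
width: 0.0271
gripper_force: 24.7
```

move_arm(increments=[{"jaw":-1,"dx":0,"dy":0,"dz":0.01,"twist":0},{"jaw":-1,"dx":0,"dy":0,"dz":0.01,"twist":0},{"jaw":-1,"dx":0,"dy":0,"dz":0.005,"twist":0},{"jaw":-1,"dx":0,"dy":0,"dz":0,"twist":0},{"jaw":-1,"dx":0,"dy":0,"dz":0,"twist":0}])

```text
t: 35.72
eef_pos: [0.5606, -0.0606, 0.1206]
ee_rot: [-3.141, -0.0, -1.512]
force: [3.5, 1.1, -3.8]
width: 0.0273
gripper_force: 24.5
```

move_arm(increments=[{"jaw":-1,"dx":0,"dy":0,"dz":0.0015,"twist":0},{"jaw":-0.05,"dx":0,"dy":0,"dz":0,"twist":0},{"jaw":-0.05,"dx":0,"dy":0,"dz":0,"twist":0},{"jaw":-0.05,"dx":0,"dy":0,"dz":0,"twist":0},{"jaw":-0.05,"dx":0,"dy":0,"dz":0,"twist":0},{"jaw":-0.05,"dx":0,"dy":0,"dz":-0.02,"twist":0},{"jaw":-0.05,"dx":0,"dy":0,"dz":-0.035,"twist":0},{"jaw":-0.05,"dx":0,"dy":0,"dz":-0.035,"twist":0},{"jaw":-0.05,"dx":0,"dy":0,"dz":-0.035,"twist":0},{"jaw":-0.05,"dx":0,"dy":0,"dz":-0.035,"twist":0}])

```text
t: 36.55
eef_pos: [0.5594, -0.0609, 0.2814]
ee_rot: [3.141, -0.0, -1.512]
force: [0.6, 0.1, -1.1]
width: 0.0415
gripper_force: 0.0
```

move_arm(increments=[{"jaw":-0.05,"dx":0.032,"dy":0.0162,"dz":-0.018,"twist":0},{"jaw":-0.05,"dx":0.032,"dy":0.0162,"dz":-0.018,"twist":0},{"jaw":-0.05,"dx":0.032,"dy":0.0162,"dz":-0.018,"twist":0},{"jaw":-0.05,"dx":0.032,"dy":0.0162,"dz":-0.018,"twist":0},{"jaw":-0.05,"dx":0.032,"dy":0.0162,"dz":-0.018,"twist":0},{"jaw":-0.05,"dx":0.032,"dy":0.0162,"dz":-0.018,"twist":0},{"jaw":-0.05,"dx":0.032,"dy":0.0162,"dz":-0.018,"twist":0},{"jaw":-0.05,"dx":0,"dy":0,"dz":0,"twist":0},{"jaw":-0.05,"dx":0,"dy":0,"dz":0,"twist":0}])

```text
t: 37.3
eef_pos: [0.4589, -0.2926, 0.4066]
ee_rot: [-3.14, -0.0, -1.516]
force: [0.7, 0.3, -1.5]
width: 0.0415
gripper_force: 0.0
```

Run:
```python
from h import *
s=state();i,f=snap("wrist","w14");pp("wrist","lid_handle");pp("wrist","lid");t,_=snap("top","t14");pp("top","pot1",8);pp("top","cork1",8);pp("top","lid_handle")
for c,j in(("wrist",i),("top",t)):
  for n in("lid","lid_handle"):
    for d in arm.silhouettes(c,n)[:1]:
        m=d["pixels"].astype(np.uint8);cs=max(cv2.findContours(m,0,1)[0],key=cv2.contourArea);k=cv2.approxPolyDP(cs,4,True)[:,0];print(c,n,round(d["score"],2),int(m.sum()));[print("  ",p.tolist(),np.round(ray(j,p,.014),4)[:2]) for p in k]
```

```text
t 37.3 pos [0.4589, -0.2926, 0.4066] rot [-3.1401, -0.0004, -1.5159] F [0.7, 0.3, -1.5] w 0.0415 g 0.0
lid_handle [([0.631, -0.258, 0.011], 0.7), ([0.461, -0.304, 0.031], 0.69)]
lid [([0.46, -0.3, -0.0], 0.68)]
pot1 [([0.55, 0.08, 0.007], 0.6), ([0.555, -0.014, 0.006], 0.49), ([0.554, 0.028, 0.01], 0.43), ([0.463, -0.307, 0.033], 0.15)]
cork1 []
lid_handle [([0.463, -0.308, 0.033], 0.96), ([0.735, 0.108, 0.0], 0.6), ([0.557, 0.012, 0.002], 0.28)]
wrist lid 0.6 12528
   [367, 71] [ 0.4041 -0.4077]
   [265, 81] [ 0.5367 -0.3879]
   [289, 214] [ 0.4991 -0.207 ]
   [364, 208] [ 0.3922 -0.222 ]
wrist lid_handle 0.57 12644
   [367, 70] [ 0.4042 -0.4089]
   [265, 81] [ 0.5367 -0.3879]
   [289, 215] [ 0.4991 -0.2055]
   [363, 209] [ 0.3935 -0.2205]
top lid 0.77 564
   [417, 227] [ 0.4694 -0.3577]
   [397, 225] [ 0.4775 -0.2811]
   [391, 246] [ 0.398 -0.256]
   [415, 246] [ 0.3973 -0.3476]
top lid_handle 0.85 506
   [417, 227] [ 0.4694 -0.3577]
   [396, 226] [ 0.4738 -0.2771]
   [392, 247] [ 0.3942 -0.2597]
   [414, 245] [ 0.4011 -0.3439]
```

View pics/w14.png

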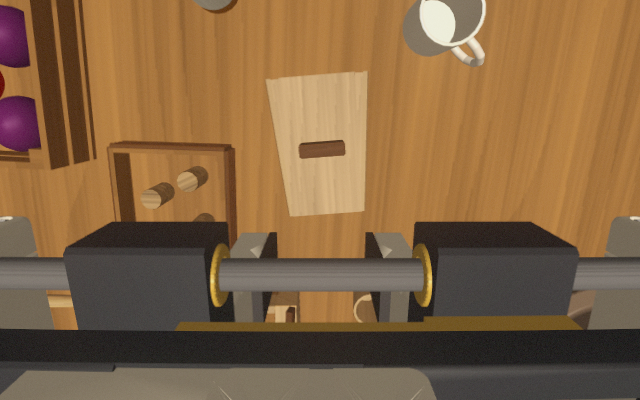

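The lid's wide end is already at −y (265–367, row 75) and its narrow end at +y (289–364, row 211), with the handle at (322,149). Two plugs show in the basket, at (152,198) and (188,182), and the third is partly hidden. Next is measuring the handle and lid centre line, and confirming the 4th pot and the plugs.

Run:
```python
from h import *
s=state();i,f=snap("wrist");g=cv2.cvtColor(f,cv2.COLOR_BGR2GRAY)
m=np.zeros_like(g);m[125:175,285:358]=(g[125:175,285:358]<95)
n,l,st,ce=cv2.connectedComponentsWithStats(m);k=1+st[1:,4].argmax();c=np.argwhere(l==k)[:,::-1].astype(np.float32)
r=cv2.minAreaRect(c);bx=cv2.boxPoints(r);print("bar",st[k],r);
for p in bx:print(np.round(ray(i,p,.044)[:2],4))
print("bar mid",ray(i,r[0],.040))
m=arm.silhouettes("wrist","lid")[0]["pixels"]
E_=[]
for v in range(85,206,5):
    row=np.argwhere(m[v,240:390])[:,0]+240;E_.append((v,row.min(),row.max()+1))
L=np.array([ray(i,(a-.5,v),.014)[:2] for v,a,b in E_]);R=np.array([ray(i,(b-.5,v),.014)[:2] for v,a,b in E_])
lf=np.polyfit(L[:,1],L[:,0],1);rf=np.polyfit(R[:,1],R[:,0],1);print("edges slope",lf[0],rf[0],"yaw",-(np.arctan(lf[0])+np.arctan(rf[0]))/2,"taper",(lf[0]-rf[0])/2,"resid",np.std(np.polyval(lf,L[:,1])-L[:,0]))
for y in(-.40,-.305,-.23):print(y,"mid x",(np.polyval(lf,y)+np.polyval(rf,y))/2,"width",np.polyval(lf,y)-np.polyval(rf,y))
pp("wrist","cork1");pp("wrist","lid_handle");snap("scene");pp("scene","pot1",8);pp("scene","cork1",8);pp("scene","lid");pp("scene","lid_handle");pp("scene","way_mouth")
```

```text
t 37.85 pos [0.4603, -0.2906, 0.4055] rot [3.1413, 0.0001, -1.5115] F [-0.4, -0.9, 0.2] w 0.0415 g 0.0
bar [300 138  46  19 671] ((322.428955078125, 147.0050811767578), (15.175621032714844, 45.31312561035156), 85.91438293457031)
[ 0.4875 -0.3128]
[ 0.4301 -0.3204]
[ 0.4273 -0.3012]
[ 0.4852 -0.2935]
bar mid [ 0.45746648 -0.30656465  0.04      ]
edges slope -0.20197841274307657 -0.06336465995769824 yaw 0.13128860647863894 taper -0.06930687639268916 resid 0.0005961091533630051
-0.4 mid x 0.4711694874902358 width 0.13852754324845923
-0.305 mid x 0.4585656915369489 width 0.12535923673384824
-0.23 mid x 0.4486153263106699 width 0.11496320527494497
cork1 [([0.678, -0.229, 0.005], 0.92), ([0.625, -0.188, 0.01], 0.76), ([0.632, -0.256, 0.006], 0.61)]
lid_handle [([0.46, -0.304, 0.032], 0.92)]
pot1 [([0.557, -0.012, 0.012], 0.59), ([0.553, -0.063, 0.004], 0.54)]
cork1 [([0.562, -0.007, 0.008], 0.67), ([0.631, -0.255, 0.009], 0.63), ([0.68, -0.228, 0.008], 0.5), ([0.626, -0.189, 0.004], 0.44), ([0.331, -0.468, 0.004], 0.36)]
lid [([0.459, -0.301, -0.002], 0.65)]
lid_handle [([0.458, -0.302, 0.03], 0.96), ([0.56, -0.006, 0.004], 0.34)]
way_mouth [([0.329, -0.468, 0.005], 0.74), ([0.565, -0.089, 0.067], 0.73)]
```

move_arm(increments=[{"jaw":-0.05,"dx":0.015,"dy":0.002,"dz":0.01,"twist":0},{"jaw":-0.05,"dx":0,"dy":0,"dz":0.015,"twist":0.124},{"jaw":-0.05,"dx":0,"dy":0,"dz":0.015,"twist":0.124},{"jaw":-0.05,"dx":0,"dy":0,"dz":0.015,"twist":0.124},{"jaw":-0.05,"dx":0,"dy":0,"dz":0.015,"twist":0.124},{"jaw":-0.05,"dx":0,"dy":0,"dz":0.015,"twist":0.124},{"jaw":-0.05,"dx":0,"dy":0,"dz":0.015,"twist":0.124},{"jaw":-0.05,"dx":0,"dy":0,"dz":0.015,"twist":0.124},{"jaw":-0.05,"dx":0,"dy":0,"dz":0.015,"twist":0.124},{"jaw":-0.05,"dx":0,"dy":0,"dz":0.015,"twist":0.124},{"jaw":-0.05,"dx":0,"dy":0,"dz":0.015,"twist":0.124},{"jaw":-0.05,"dx":0,"dy":0,"dz":0.015,"twist":0.124}])

```text
t: 39.35
eef_pos: [0.4589, -0.3061, 0.23]
ee_rot: [-3.141, 0.0, -2.883]
force: [0.1, -0.3, -0.3]
width: 0.0417
gripper_force: 0.0
```

move_arm(increments=[{"jaw":-0.05,"dx":0,"dy":0,"dz":0.015,"twist":0.124},{"jaw":-0.05,"dx":0,"dy":0,"dz":0.01,"twist":0},{"jaw":-0.05,"dx":0,"dy":0,"dz":0,"twist":0},{"jaw":-0.05,"dx":0,"dy":0,"dz":0,"twist":0}])

```text
t: 39.68
eef_pos: [0.4589, -0.3061, 0.2056]
ee_rot: [3.141, -0.001, -2.996]
force: [-0.4, -0.2, -0.0]
width: 0.0417
gripper_force: 0.0
```

Run:
```python
from h import *
s=state();i,f=snap("wrist","w15");pp("wrist","lid_handle");pp("wrist","lid");goto(.459,-.306,.09,-3.0096,s)
```

```text
t 39.68 pos [0.4589, -0.3061, 0.2056] rot [3.1415, -0.0009, -2.996] F [-0.4, -0.2, -0.0] w 0.0417 g 0.0
lid_handle [([0.456, -0.301, 0.03], 0.77)]
lid [([0.46, -0.303, 0.001], 0.87)]
goto dx -0.0001 dy 0.0001 dz 0.1156 twist 0.0136
```

move_arm(increments=[{"jaw":-0.05,"dx":0,"dy":0,"dz":0.03,"twist":0.0135},{"jaw":-0.05,"dx":0,"dy":0,"dz":0.03,"twist":0},{"jaw":-0.05,"dx":0,"dy":0,"dz":0.03,"twist":0},{"jaw":-0.05,"dx":0,"dy":0,"dz":0.015,"twist":0},{"jaw":-0.05,"dx":0,"dy":0,"dz":0.01,"twist":0},{"jaw":-0.05,"dx":0,"dy":0,"dz":0,"twist":0},{"jaw":-1,"dx":0,"dy":0,"dz":0,"twist":0},{"jaw":-1,"dx":0,"dy":0,"dz":0,"twist":0},{"jaw":-1,"dx":0,"dy":0,"dz":0,"twist":0},{"jaw":-1,"dx":0,"dy":0,"dz":0,"twist":0},{"jaw":-1,"dx":0,"dy":0,"dz":0,"twist":0},{"jaw":-1,"dx":0,"dy":0,"dz":0,"twist":0}], force=40)

```text
t: 40.83
eef_pos: [0.4594, -0.306, 0.0918]
ee_rot: [-3.141, 0.002, -3.013]
force: [-1.1, 3.8, 6.9]
width: 0.0175
gripper_force: 40.0
```

move_arm(increments=[{"jaw":-1,"dx":0,"dy":0,"dz":-0.015,"twist":0},{"jaw":-1,"dx":0,"dy":0,"dz":-0.03,"twist":0},{"jaw":-1,"dx":0,"dy":0,"dz":-0.04,"twist":0},{"jaw":-1,"dx":0,"dy":0,"dz":-0.04,"twist":0.0625},{"jaw":-1,"dx":-0.0165,"dy":0.0277,"dz":0,"twist":0},{"jaw":-1,"dx":-0.0165,"dy":0.0277,"dz":0,"twist":0},{"jaw":-1,"dx":-0.0165,"dy":0.0277,"dz":0,"twist":0},{"jaw":-1,"dx":-0.0165,"dy":0.0277,"dz":0,"twist":0},{"jaw":-1,"dx":-0.0165,"dy":0.0277,"dz":0,"twist":0},{"jaw":-1,"dx":-0.0165,"dy":0.0277,"dz":0,"twist":0},{"jaw":-1,"dx":0,"dy":0,"dz":0,"twist":0},{"jaw":-1,"dx":0,"dy":0,"dz":0,"twist":0}])

```text
t: 41.83
eef_pos: [0.547, -0.1321, 0.2152]
ee_rot: [3.141, -0.001, -3.074]
force: [-1.0, -0.1, -4.0]
width: 0.0174
gripper_force: 40.0
```

Run:
```python
from h import *
s=state();i,f=snap("wrist","w16");t,ft=snap("top","t16");print(s["moment"])
goto(.5621,-.1048,.175,-3.0756,s)
for c in("wrist","top"):
    pp(c,"lid");pp(c,"lid_handle");pp(c,"way_mouth");pp(c,"giftbox")
pp("top","pot1",8)
```

```text
t 41.83 pos [0.547, -0.1321, 0.2152] rot [3.1412, -0.001, -3.0738] F [-1.0, -0.1, -4.0] w 0.0174 g 40.0
[-0.14492519  0.03026687  0.08553512]
goto dx -0.0169 dy 0.0263 dz 0.0402 twist 0.0018
lid [([0.545, -0.132, 0.125], 0.82)]
lid_handle [([0.545, -0.13, 0.154], 0.7)]
way_mouth []
giftbox []
lid [([0.544, -0.133, 0.119], 0.66)]
lid_handle [([0.551, -0.133, 0.158], 0.55), ([0.735, 0.106, -0.002], 0.23)]
way_mouth [([0.533, 0.507, 0.0], 0.55), ([0.374, -0.085, 0.001], 0.5), ([0.817, -0.048, 0.0], 0.33)]
giftbox [([0.558, 0.013, 0.001], 0.7), ([0.548, -0.132, 0.157], 0.16)]
pot1 []
```

move_arm(increments=[{"jaw":-1,"dx":-0.009,"dy":0.013,"dz":0,"twist":0},{"jaw":-1,"dx":-0.008,"dy":0.013,"dz":0,"twist":0},{"jaw":-1,"dx":0,"dy":0,"dz":0.015,"twist":0},{"jaw":-1,"dx":0,"dy":0,"dz":0.015,"twist":0},{"jaw":-1,"dx":0,"dy":0,"dz":0,"twist":0},{"jaw":-1,"dx":0,"dy":0,"dz":0,"twist":0}])

```text
t: 42.88
eef_pos: [0.5621, -0.106, 0.1851]
ee_rot: [-3.141, -0.002, -3.076]
force: [0.4, 0.2, -3.7]
width: 0.0179
gripper_force: 40.0
```

Run:
```python
from h import *
s=state();i,f=snap("wrist","w17");t,ft=snap("top","t17")
pp("wrist","lid");pp("top","lid");pp("top","giftbox");goto(.5625,-.1048,.1598,-3.0756,s)
# rail/lid profile along world x (across the way) in the top camera: dump a few scanlines
E=np.linalg.inv(t["extrinsics"]);K=np.array(t["K"])
def proj(p):
    c=E@[*p,1];a=c[:2]/c[2];a=a*(1+t["k1"]*(a@a));return K[:2,:2]@a+K[:2,2]
g=cv2.cvtColor(ft,cv2.COLOR_BGR2GRAY).astype(np.float32)
th=.066;C=np.array([.5545,.010])
for by in(-.02,.0,.02,.05):
    xs=np.arange(-.09,.0901,.003);pts=np.array([proj((*(C+[x*np.cos(th)-by*np.sin(th),x*np.sin(th)+by*np.cos(th)]),.082)) for x in xs],np.float32)
    print(by,[int(v) for v in cv2.remap(g,pts[None,:,0],pts[None,:,1],1)[0]])
```

```text
t 42.88 pos [0.5621, -0.106, 0.1851] rot [-3.1413, -0.002, -3.0755] F [0.4, 0.2, -3.7] w 0.0179 g 40.0
lid [([0.56, -0.104, 0.092], 0.85)]
lid [([0.56, -0.109, 0.091], 0.86)]
giftbox [([0.557, 0.013, 0.002], 0.68)]
goto dx -0.0005 dy 0.0012 dz 0.0253 twist 0.0001
-0.02 [106, 98, 93, 108, 152, 125, 76, 50, 65, 90, 136, 158, 160, 139, 97, 97, 97, 96, 99, 105, 103, 100, 88, 82, 94, 122, 122, 90, 59, 44, 49, 53, 57, 59, 61, 64, 66, 69, 72, 73, 74, 76, 78, 79, 82, 86, 89, 95, 103, 108, 110, 111, 111, 108, 104, 100, 94, 90, 86, 84, 81]
0.0 [107, 97, 89, 112, 139, 139, 98, 46, 58, 80, 117, 153, 162, 140, 108, 97, 97, 96, 96, 94, 96, 100, 102, 101, 104, 105, 88, 61, 42, 47, 52, 55, 58, 60, 63, 66, 68, 69, 72, 73, 75, 76, 78, 82, 85, 88, 93, 98, 104, 110, 111, 111, 109, 105, 102, 98, 92, 88, 85, 82, 81]
0.02 [88, 81, 76, 91, 121, 115, 85, 59, 51, 64, 92, 138, 146, 122, 97, 97, 97, 96, 95, 95, 95, 93, 96, 103, 92, 89, 115, 118, 123, 130, 137, 142, 151, 158, 163, 166, 165, 157, 132, 120, 122, 129, 137, 146, 145, 136, 126, 112, 94, 84, 85, 90, 95, 84, 78, 73, 66, 62, 64, 67, 65]
0.05 [51, 51, 49, 48, 47, 46, 46, 46, 46, 46, 45, 44, 42, 45, 46, 46, 47, 48, 49, 47, 49, 49, 50, 51, 52, 51, 51, 50, 51, 53, 53, 54, 55, 56, 55, 56, 56, 56, 56, 56, 58, 59, 60, 63, 68, 80, 97, 106, 109, 111, 110, 107, 103, 98, 93, 89, 87, 84, 82, 82, 80]
```

move_arm(increments=[{"jaw":-1,"dx":-0.001,"dy":0,"dz":0.004,"twist":0},{"jaw":-1,"dx":0,"dy":0,"dz":0.004,"twist":0},{"jaw":-1,"dx":0,"dy":0,"dz":0.003,"twist":0},{"jaw":-1,"dx":0,"dy":0,"dz":0.003,"twist":0},{"jaw":-1,"dx":0,"dy":0,"dz":0.003,"twist":0},{"jaw":-1,"dx":0,"dy":0,"dz":0.003,"twist":0},{"jaw":-1,"dx":0,"dy":0,"dz":0,"twist":0},{"jaw":-1,"dx":0,"dy":0,"dz":0,"twist":0}])

```text
t: 43.8
eef_pos: [0.563, -0.1066, 0.1654]
ee_rot: [-3.141, -0.001, -3.076]
force: [0.4, 0.6, -3.5]
width: 0.018
gripper_force: 40.0
```

move_arm(increments=[{"jaw":-1,"dx":0,"dy":0,"dz":0.002,"twist":0},{"jaw":-1,"dx":0,"dy":0,"dz":0.002,"twist":0},{"jaw":-1,"dx":0,"dy":0,"dz":0.001,"twist":0},{"jaw":-1,"dx":0,"dy":0,"dz":0,"twist":0},{"jaw":-1,"dx":0,"dy":0,"dz":0,"twist":0}])

```text
t: 44.22
eef_pos: [0.5631, -0.1066, 0.1606]
ee_rot: [3.142, -0.0, -3.076]
force: [1.1, -1.2, -4.2]
width: 0.0178
gripper_force: 40.0
```

move_arm(increments=[{"jaw":-1,"dx":0,"dy":0,"dz":0.001,"twist":0},{"jaw":-1,"dx":0,"dy":0.008,"dz":0,"twist":0},{"jaw":-1,"dx":0,"dy":0.01,"dz":0,"twist":0},{"jaw":-1,"dx":0,"dy":0.01,"dz":0,"twist":0},{"jaw":-1,"dx":0,"dy":0.01,"dz":0,"twist":0},{"jaw":-1,"dx":0,"dy":0,"dz":0,"twist":0},{"jaw":-1,"dx":0,"dy":0,"dz":0,"twist":0}])

```text
t: 44.8
eef_pos: [0.5608, -0.0674, 0.1599]
ee_rot: [3.141, 0.001, -3.074]
force: [-0.1, 2.1, -2.4]
width: 0.0173
gripper_force: 40.0
```

move_arm(increments=[{"jaw":-1,"dx":0,"dy":0.01,"dz":0,"twist":0},{"jaw":-1,"dx":0,"dy":0.01,"dz":0,"twist":0},{"jaw":-1,"dx":0,"dy":0.01,"dz":0,"twist":0},{"jaw":-1,"dx":0,"dy":0.01,"dz":0,"twist":0},{"jaw":-1,"dx":0,"dy":0,"dz":0,"twist":0},{"jaw":-1,"dx":0,"dy":0,"dz":0,"twist":0}])

```text
t: 45.3
eef_pos: [0.5582, -0.0275, 0.1598]
ee_rot: [3.141, 0.001, -3.075]
force: [0.4, 2.4, 0.1]
width: 0.018
gripper_force: 40.0
```

move_arm(increments=[{"jaw":-1,"dx":0,"dy":0.007,"dz":0,"twist":0},{"jaw":-1,"dx":0,"dy":0.007,"dz":0,"twist":0},{"jaw":-1,"dx":0,"dy":0.006,"dz":0,"twist":0},{"jaw":-1,"dx":0,"dy":0,"dz":0,"twist":0},{"jaw":-1,"dx":0,"dy":0,"dz":0,"twist":0}])

```text
t: 45.72
eef_pos: [0.5568, -0.0079, 0.1598]
ee_rot: [3.141, 0.001, -3.076]
force: [-2.2, 4.0, 3.0]
width: 0.0177
gripper_force: 40.0
```

move_arm(increments=[{"jaw":-1,"dx":0.0007,"dy":0.003,"dz":0,"twist":0},{"jaw":-1,"dx":0,"dy":0.003,"dz":0,"twist":0},{"jaw":-1,"dx":0,"dy":0.003,"dz":0,"twist":0},{"jaw":-1,"dx":0,"dy":0,"dz":0,"twist":0},{"jaw":-1,"dx":0,"dy":0,"dz":0,"twist":0}])

```text
t: 46.13
eef_pos: [0.556, 0.0001, 0.1598]
ee_rot: [-3.142, 0.001, -3.076]
force: [3.1, -2.0, -0.2]
width: 0.0178
gripper_force: 40.0
```

move_arm(increments=[{"jaw":-1,"dx":-0.0003,"dy":0.002,"dz":0,"twist":0},{"jaw":-1,"dx":0,"dy":0.002,"dz":0,"twist":0},{"jaw":-1,"dx":0,"dy":0,"dz":0,"twist":0},{"jaw":-1,"dx":0,"dy":0,"dz":0,"twist":0}])

```text
t: 46.47
eef_pos: [0.5561, 0.0039, 0.1598]
ee_rot: [-3.141, 0.001, -3.076]
force: [3.4, -3.4, -0.1]
width: 0.0178
gripper_force: 40.0
```

move_arm(increments=[{"jaw":-1,"dx":0,"dy":0.002,"dz":0,"twist":0},{"jaw":-1,"dx":0,"dy":0,"dz":0,"twist":0},{"jaw":-1,"dx":0,"dy":0,"dz":0,"twist":0}])

```text
t: 46.72
eef_pos: [0.556, 0.0058, 0.1598]
ee_rot: [-3.141, 0.001, -3.076]
force: [4.4, -3.8, -0.9]
width: 0.0177
gripper_force: 40.0
```

move_arm(increments=[{"jaw":-1,"dx":-0.0008,"dy":0.001,"dz":0,"twist":0},{"jaw":-1,"dx":0,"dy":0.001,"dz":0,"twist":0},{"jaw":-1,"dx":0,"dy":0,"dz":0,"twist":0},{"jaw":-1,"dx":0,"dy":0,"dz":0,"twist":0}])

```text
t: 47.05
eef_pos: [0.5561, 0.0076, 0.1598]
ee_rot: [-3.141, -0.0, -3.076]
force: [2.6, -4.1, 1.9]
width: 0.0176
gripper_force: 40.0
```

move_arm(increments=[{"jaw":-1,"dx":0,"dy":0.0015,"dz":0,"twist":0},{"jaw":-1,"dx":0,"dy":0,"dz":0,"twist":0},{"jaw":-1,"dx":0,"dy":0,"dz":0,"twist":0}])

```text
t: 47.3
eef_pos: [0.5561, 0.0091, 0.1598]
ee_rot: [-3.141, 0.0, -3.076]
force: [2.9, -4.5, 0.9]
width: 0.0176
gripper_force: 40.0
```

move_arm(increments=[{"jaw":-1,"dx":0,"dy":0.0015,"dz":0,"twist":0},{"jaw":-1,"dx":0,"dy":0,"dz":0,"twist":0},{"jaw":-1,"dx":0,"dy":0,"dz":0,"twist":0}])

```text
t: 47.55
eef_pos: [0.5561, 0.0107, 0.1598]
ee_rot: [-3.141, 0.0, -3.076]
force: [3.0, -3.9, 0.4]
width: 0.0174
gripper_force: 40.0
```

move_arm(increments=[{"jaw":-1,"dx":0,"dy":0.0015,"dz":0,"twist":0},{"jaw":-1,"dx":0,"dy":0,"dz":0,"twist":0},{"jaw":-1,"dx":0,"dy":0,"dz":0,"twist":0}])

```text
t: 47.8
eef_pos: [0.5561, 0.012, 0.1598]
ee_rot: [-3.141, 0.0, -3.076]
force: [3.7, -6.0, -0.4]
width: 0.018
gripper_force: 40.0
```

Force is rising; I'll keep pushing in small steps.

move_arm(increments=[{"jaw":-1,"dx":0,"dy":0.001,"dz":0,"twist":0},{"jaw":-1,"dx":0,"dy":0,"dz":0,"twist":0},{"jaw":-1,"dx":0,"dy":0,"dz":0,"twist":0}])

```text
t: 48.05
eef_pos: [0.5561, 0.0121, 0.1598]
ee_rot: [-3.14, 0.0, -3.076]
force: [5.7, -10.6, -1.9]
width: 0.0177
gripper_force: 40.0
```

move_arm(increments=[{"jaw":-1,"dx":0,"dy":0.001,"dz":0,"twist":0},{"jaw":-1,"dx":0,"dy":0,"dz":0,"twist":0},{"jaw":-1,"dx":0,"dy":0,"dz":0,"twist":0}])

```text
t: 48.3
eef_pos: [0.556, 0.0122, 0.1598]
ee_rot: [-3.138, -0.0, -3.076]
force: [6.7, -17.5, -1.4]
width: 0.0177
gripper_force: 40.0
```

Run:
```python
from h import *
s=state();snap("scene");snap("wrist")
for c in("scene","wrist"):pp(c,"lid");pp(c,"giftbox");pp(c,"way_mouth")
```

```text
t 48.3 pos [0.556, 0.0122, 0.1598] rot [-3.1383, -0.0002, -3.0763] F [6.7, -17.5, -1.4] w 0.0177 g 40.0
lid [([0.555, 0.014, 0.066], 0.81), ([0.678, -0.229, 0.007], 0.22)]
giftbox [([0.555, 0.01, -0.001], 0.93)]
way_mouth [([0.625, -0.191, 0.006], 0.24)]
lid [([0.554, 0.015, 0.068], 0.9)]
giftbox [([0.553, 0.012, 0.1], 0.72)]
way_mouth []
```

move_arm(increments=[{"jaw":-1,"dx":-0.0008,"dy":0,"dz":0,"twist":0},{"jaw":-1,"dx":0,"dy":0.0007,"dz":0,"twist":0},{"jaw":-1,"dx":0,"dy":0,"dz":0,"twist":0},{"jaw":-1,"dx":0,"dy":0,"dz":0,"twist":0}])

```text
t: 49.03
eef_pos: [0.5562, 0.0123, 0.1598]
ee_rot: [-3.137, -0.002, -3.077]
force: [4.7, -20.3, 0.4]
width: 0.0175
gripper_force: 40.0
```

move_arm(increments=[{"jaw":-1,"dx":-0.0006,"dy":-0.001,"dz":0,"twist":0},{"jaw":-1,"dx":0,"dy":-0.0008,"dz":0,"twist":0},{"jaw":-1,"dx":0,"dy":0,"dz":0,"twist":0},{"jaw":-1,"dx":0,"dy":0,"dz":0,"twist":0}])

```text
t: 49.37
eef_pos: [0.5562, 0.0121, 0.1598]
ee_rot: [-3.14, -0.002, -3.077]
force: [-0.5, -8.0, 5.1]
width: 0.0177
gripper_force: 40.0
```

move_arm(increments=[{"jaw":-1,"dx":0,"dy":-0.0007,"dz":0,"twist":0},{"jaw":-1,"dx":0,"dy":0,"dz":0,"twist":0},{"jaw":-0.3,"dx":0,"dy":0,"dz":0,"twist":0},{"jaw":-0.3,"dx":0,"dy":0,"dz":0,"twist":0},{"jaw":-0.3,"dx":0,"dy":0,"dz":0,"twist":0},{"jaw":-0.3,"dx":0,"dy":0,"dz":0,"twist":0}])

```text
t: 49.87
eef_pos: [0.557, 0.0131, 0.1595]
ee_rot: [3.141, -0.0, -3.076]
force: [-0.1, 0.1, 0.6]
width: 0.0305
gripper_force: 0.0
```

move_arm(increments=[{"jaw":-0.3,"dx":0,"dy":0,"dz":-0.01,"twist":0},{"jaw":-0.3,"dx":0,"dy":0,"dz":-0.02,"twist":0},{"jaw":-0.3,"dx":0,"dy":0,"dz":-0.03,"twist":0},{"jaw":-0.3,"dx":0,"dy":0,"dz":-0.035,"twist":0},{"jaw":-0.3,"dx":0,"dy":0,"dz":-0.035,"twist":0},{"jaw":-0.3,"dx":0,"dy":0,"dz":-0.035,"twist":0},{"jaw":-0.3,"dx":0.03,"dy":0,"dz":-0.025,"twist":0},{"jaw":-0.3,"dx":0.03,"dy":0,"dz":0,"twist":0},{"jaw":-0.3,"dx":0,"dy":0,"dz":0,"twist":0},{"jaw":-0.3,"dx":0,"dy":0,"dz":0,"twist":0}])

```text
t: 50.7
eef_pos: [0.4961, 0.009, 0.3516]
ee_rot: [3.14, 0.003, -3.076]
force: [0.4, 0.5, 0.5]
width: 0.0307
gripper_force: 0.0
```

Run:
```python
from h import *
s=state()
for c in("scene","wrist","top"):
    i,f=snap(c,c+"_end");pp(c,"lid");pp(c,"lid_handle");pp(c,"giftbox");pp(c,"way_mouth")
    if c!="wrist":pp(c,"cork1",6)
    if c=="wrist":
        for n in("lid","giftbox"):
            d=arm.silhouettes(c,n)[0];k=cv2.approxPolyDP(max(cv2.findContours(d["pixels"].astype(np.uint8),0,1)[0],key=cv2.contourArea),5,True)[:,0];print(n,[(p.tolist(),np.round(ray(i,p,.082),4)[:2].tolist()) for p in k])
```

```text
t 50.7 pos [0.4961, 0.009, 0.3516] rot [3.1403, 0.003, -3.0756] F [0.4, 0.5, 0.5] w 0.0307 g 0.0
lid [([0.554, 0.012, 0.066], 0.58), ([0.555, 0.014, 0.098], 0.44)]
lid_handle [([0.553, 0.078, 0.004], 0.71), ([0.554, 0.013, 0.098], 0.61)]
giftbox [([0.554, 0.013, -0.004], 0.7)]
way_mouth [([0.564, -0.087, 0.07], 0.63)]
cork1 [([0.681, -0.227, 0.008], 0.66), ([0.623, -0.19, 0.005], 0.6), ([0.736, 0.107, 0.001], 0.57), ([0.628, -0.253, 0.007], 0.46)]
lid [([0.557, 0.017, 0.066], 0.59)]
lid_handle [([0.554, 0.016, 0.102], 0.78)]
giftbox []
way_mouth []
lid [([228, 168], [0.4974, -0.088]), ([231, 219], [0.5527, -0.0848]), ([246, 221], [0.5539, -0.0687]), ([249, 236], [0.5709, -0.0652]), ([287, 231], [0.5624, -0.0242]), ([290, 257], [0.5926, -0.0196]), ([352, 257], [0.5881, 0.0487]), ([355, 231], [0.5575, 0.0492]), ([391, 234], [0.5584, 0.0885]), ([394, 221], [0.5435, 0.09]), ([408, 220], [0.5414, 0.105]), ([409, 178], [0.4956, 0.1001])]
giftbox [([221, 158], [0.4875, -0.0952]), ([227, 168], [0.4975, -0.089]), ([410, 178], [0.4955, 0.1012]), ([417, 172], [0.4888, 0.1076]), ([415, 151], [0.4673, 0.1027]), ([400, 144], [0.4612, 0.0865]), ([241, 143], [0.4708, -0.0748])]
lid [([0.679, -0.228, 0.007], 0.74)]
lid_handle []
giftbox []
way_mouth []
cork1 [([0.632, -0.253, 0.008], 0.64), ([0.621, -0.186, 0.008], 0.5), ([0.68, -0.228, 0.008], 0.47)]
```

```bash
python3 -c "
from station import arm
print(arm.job_done())"
```

```text
the job is handed in; nothing more can be done
None
```

I handed the job in at about 51 s: the three plugs are in the basket and all four pots are in their wells. The lid stopped against the rails under a 20 N push, within about 1–2 mm of the box's centre by camera. No verdict came back, the lid's squeeze could not be measured after release, and I did not re-measure the shop goods at the end.

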